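Clamp a cage mount with the ratchet wrench of a bench vise

TASK

Slide the black cage mount along the bed of the vise, without lifting it, until it sits square against the fence at the back, between the two jaws. Then swing the vise's ratchet wrench back and forth, driving on the swings towards the mount and slipping freely on the return, until the moving jaw has reached the end of its travel and holds the mount tight; let go of everything. Move the jaw only with the wrench, never by pushing on it, and leave the other things where they stand.

Things in the scene. Friction and masses are not known exactly. Their poses are not given: they have to be found in the camera images.
- vise: fixed bench vise: aluminium base plate with dark steel parts. Origin on the table, under the spot where the clamped mount's centre ends up. In its frame: bed (top of the plate) at z 10 mm; plate from x -96 to 44, y -175 to 71 mm. The mount goes in along +x from the open front; the moving jaw closes along +y. Its shaft stands 70 mm over the table, the wrench 62, all else of the vise at most 53
- mount_mid (a point): loose black cage mount on the bed in front of the jaws, 52 x 79 x 58 mm, 290 g: its middle, 29 mm over its underside; x and y along the 52 and 79 mm sides, within 0.12 rad of the vise's. Lower block: x +-24, y -40 to 31 mm, 31 mm high; at the +y end a plate 8 mm thick, 56 high, x +-26. Clamped, its middle is at x 0, y 0 of the vise (the jaw itself pushes it to y 0), axes parallel
- fence_face (a point): middle of the front face of the back fence, x +26.5 mm in the vise's frame; the fence is 40 mm high over the table and runs from y -47 to 59 mm
- fixed_jaw_face (a point): middle of the fixed jaw's face, y +39 mm in the vise's frame; the jaw is 50 mm high over the table and reaches from x -30 to 30 mm
- pad_face (a point): middle of the face of the moving jaw's rubber pad, 25 mm over the table, 50 mm wide along x; at y -67 mm + the jaw joint in the vise's frame while free. The pad is sprung and gives up to 8 mm (1.5 N a mm); the jaw behind it is 44 mm high over the table
- jaw (a joint): travel of the moving jaw in m: 0 fully open, 0.032 at the end of its travel. The wheel's rack moves it 14 mm for each radian; it stays where it is left. At the end the pad is pressed in by about 5 mm and pushes on the mount with 6 to 9 N. Only the wrench may move it
- wrench (a joint): angle of the ratchet wrench in rad, growing clockwise seen from above, -0.55 to +0.55 (stops); 0: it points along the vise's -x. Clockwise swings (grip towards the mount, vise's +y) drive the jaw, 2 to 4 N at the grip; counter-clockwise swings slip freely. 20 teeth: up to 0.32 rad is lost at the start of a driving swing. It stops hard when the jaw is at its end
- wrench_axis (a point): point on the upright axis about which the wrench turns, 53 mm over the table; at x +18, y -132 mm in the vise's frame
- wrench_grip (a point): middle of the wrench's grip, 118 mm from the axis, 53 mm over the table: a black rubber sleeve 20 mm wide, 18 mm high and 68 mm long; its x axis runs along the wrench, from the end (36 mm further out) to the axis. The shank nearer the head is 16 mm wide. The wrench is captive on the shaft
- screw_tin: bystander: round metal tin, 66 mm across, 27 mm high, left of the vise; origin under its centre
- mirror_mount: bystander: small black mirror mount, 46 x 38 x 46 mm, left of the vise; origin under its centre
- post_holder: bystander: black post holder on a square foot, 50 x 54 x 61 mm, left of the vise; origin under its centre

How it is judged (in metres and radians):
On the way, in this order (a step that is already met when the one before it is completed fails the run):
1. the cage mount is pushed square against the back fence (x of mount_mid in the frame of vise above -0.004 m and angle between the x axis of mount_mid and the x axis of vise, either way round below 0.1 rad), for 0.2 s.
2. the wrench has driven the jaw to the end of its travel, onto the mount (value of joint jaw above 0.0295 m and contact force between jaw and cage_mount above 3 N), for 0.1 s.
At the end, for the whole second after the job is handed in: the jaw is within 2.5 mm of the end of its travel and presses on the cage mount; the mount stands upright on the bed, within 5 mm of the back fence, against the fixed jaw (4 mm) and square to the vise (0.1 rad), at rest; the wrench is at rest (all of step 2 and x of mount_mid in the frame of vise between -0.005 and 0.005 m and y of mount_mid in the frame of vise above -0.004 m and angle between the x axis of mount_mid and the x axis of vise, either way round below 0.1 rad and angle between mount_mid's own z axis and vertical below 0.08 rad and linear speed of cage_mount below 0.01 m/s and velocity of joint wrench between -0.1 and 0.1 rad/s); the robot touches nothing.
It fails at once if the jaw or its pad is pushed by the robot (contact force between jaw and the fingers above 4 N or contact force between jaw and the arm above 4 N).
It fails at once if the mount is lifted off the bed or tipped (height (world z) of mount_mid above 0.055 m or angle between mount_mid's own z axis and vertical above 0.3 rad).
It fails at once if a bystander is moved (distance of any of screw_tin, mirror_mount, post_holder from where it was at the start of the episode above 0.02 m).
It also fails if it takes over 62 s, if anything falls off the work surface, if the arm or the gripper's body presses on something with over 40 N, if the wrist force passes 120 N, or if a joint passes its speed limit or range.

ROBOT

A 6-joint arm with a two-finger parallel gripper is mounted at the origin on a cart in front of the work surface, level with it; the furniture and walls round the work are solid. World frame = base frame: x ahead of the robot, y to its left, z up, the work surface at z = 0. Lengths are in m, angles in degrees, forces in N, time in s.
With the tool pointing down it reaches from about 0.4 to 0.825 m from the base axis. Payload 7 kg.
Tool frame: the origin (TCP) lies at the very end of the fingers, on their centre line; the grasp point (between the pads) lies 19 mm behind it (r.grasp_offset is the z of the grasp point in the tool frame, in m); z points along the fingers, y is the direction in which the jaws open and shut (so a half turn about z gives the same grasp; the last joint's range is limited). The gripper opens to 88 mm and grips with 3 to 60 N. Pads are 19 mm wide; open, the fingers measure 130 mm over their backs; the gripper's body (78 mm by 193 mm) begins 47 mm behind the grasp point.
Start: joints at [80.735, 20.546, 0.682, 0, -70.136, -16.507], TCP at [0.293, 0.608, 0.227] pointing down, gripper open.
Joint ranges: [-176.03, 176.03], [-82.01, 121.73], [-58.28, 71.71], [-173.87, 95.51], [-174.79, -0.11], [-173.66, 173.66]. Speed limits (degrees/s): [136.94, 136.94, 172.46, 180, 180, 180].

INTERFACE

Orientations are given as [roll, pitch, yaw] about the fixed x, y, z axes, in that order (R = Rz(yaw) Ry(pitch) Rx(roll)).
In Python, from plant import r gives the robot as it stands.
- The arm moves only by the tool carry_out, never from a script. Its argument "plan" is a list of rows, each a list of 6 numbers: the shift along the world's x, y, z in m, then the turn, a rotation vector about the world's x, y, z in rad. In form: [[tx, ty, tz, wx, wy, wz], ...]. A call has 1 to 12 rows; each row shifts and turns the pose as measured when the row begins; what a row does not reach is not made up. A row lasts 1/12 s, in which the tool goes at most 41.7 mm and 7.16 degrees, less where a joint would pass 70% of its speed; a pose out of reach is approached as far as the arm can. A call with a gripper value outside its range is refused whole. "fingers" is the closure, from -1 (fully open) to 1 (shut), set as the call begins (left out, the last holds). The fingers move at their own pace and stop on an object; "force" is the grip in N (left out, the last holds). Time passes only in rows, so rows that do not move let the fingers close. It gives the time, the measured TCP pose, the force and the opening at its end, in the units of the state.
- r.get_state(): the state, without advancing time (a new reading comes with each control period).
- r.capture(name): name is "side" or "top" or "wrist"; returns the picture (420x560x3 uint8, red, green, blue); there is no depth.
- r.camera_model(name): a dict with "fov_y" (degrees; the focal length in pixels is half the picture's height over the tangent of half this angle, whatever the lens; pixels are square), "cx", "cy" (the principal point, pixels), "R" (3x3) and "t" (3): a world point X has camera coordinates R X + t; the wrist camera has in their place "mount" (4x4, takes a point from camera to tool coordinates, whose origin is the TCP and whose axes are the flange's). Camera axes: x right, y down, z forward; pixel columns grow to the right and rows downward; lengths in m; the calibration is good to about 2 mm. A picture is of the moment at which its call begins: read the wrist's pose just before it. camera_model takes no time and is no camera call.
- r.close_job(): hands the job in, once; it reports no verdict.
The state is a dict: "time_s": time; "joints": joint angles; "qd": joint speeds; "joint_torque": joint torques, N m; "tcp_pos": TCP position; "eef_rot": TCP orientation; "contact_force": force on the tool from outside, world axes, zero at the start; "moment": the same for the moment, N m; "gripper_width": finger opening in m.
Only numpy, scipy, OpenCV 4.12 (cv2) and the standard library are available. Lean on these libraries where they do the work, as an engineer would, in place of code of your own. Each camera call takes 0.05 s, during which the arm holds its last target.

## Working session

There is one attempt and no reset: what is moved stays moved. The work goes in short steps, Python scripts to look and compute and a tool call to move; the robot and the scene stay as the last step left them, time stands still between calls to the robot, and variables do not carry over. Pictures are saved under pics/ and viewed, and the job is handed in when it is done.

Besides the shell and the picture viewer there is one more tool, called after ">>>" as name(argument=value, ...), one argument or row to a line, values as JSON. carry_out: Moves the arm, as the interface text tells. Its arguments: {"type":"object","properties":{"plan":{"type":"array"},"fingers":{"type":"number"},"force":{"type":"number"}},"required":["plan"]}

```bash
ls; mkdir -p pics; python3 - <<'E'
from plant import r
import cv2
print(r.get_state())
for n in ("side","top","wrist"):
    im=r.capture(n); cv2.imwrite(f"pics/{n}0.png",im[:,:,::-1]); print(n,r.camera_model(n))
E
```

```text
pics
{'time_s': 0.0, 'joints': array([ 8.07344012e+01,  2.05912139e+01,  6.32919375e-01, -1.96387501e-02,
       -7.01379945e+01, -1.65050657e+01]), 'qd': array([ 0.06933214, -0.01129725,  0.01618981, -0.00885498, -0.03381069,
       -0.06394837]), 'joint_torque': array([-3.52921438e-05, -5.82721317e+01,  2.93046409e+01,  6.99689627e+00,
        6.71296104e-03, -1.71416482e-04]), 'tcp_pos': array([0.29330008, 0.60738077, 0.22562023]), 'eef_rot': array([ 1.79902433e+02, -9.65738289e-03, -2.57773443e+01]), 'contact_force': array([-0.1239743 ,  0.52244758, -0.35514489]), 'moment': array([-0.00365773,  0.04437684, -0.0110206 ]), 'gripper_width': 0.08793586001471257}
side {'fov_y': 57.766072931720856, 'cx': 281.42235404812965, 'cy': 211.48855797048253, 'R': array([[-0.99933691,  0.02673702,  0.02471591],
       [-0.00495301,  0.57267386, -0.81976833],
       [-0.03607231, -0.81934717, -0.5721617 ]]), 't': array([0.47293746, 0.08025565, 0.93996812])}
top {'fov_y': 50.444340394611494, 'cx': 274.8005893792296, 'cy': 212.7820534480184, 'R': array([[-0.01425729, -0.99988845,  0.00445135],
       [-0.98754389,  0.01338334, -0.15677354],
       [ 0.15669648, -0.00663107, -0.98762455]]), 't': array([-0.02840967,  0.48822348,  0.94089531])}
wrist {'fov_y': 61.009180798933684, 'cx': 282.1540757924341, 'cy': 207.0749832217115, 'mount': array([[-7.50019552e-04, -9.65037827e-01, -2.62109577e-01,
         6.85171460e-02],
       [ 9.99999693e-01, -6.64822519e-04, -4.13721786e-04,
        -2.45636795e-04],
       [ 2.25000824e-04, -2.62109807e-01,  9.65038029e-01,
        -1.57565630e-01],
       [ 0.00000000e+00,  0.00000000e+00,  0.00000000e+00,
         1.00000000e+00]])}
```

View pics/top0.png

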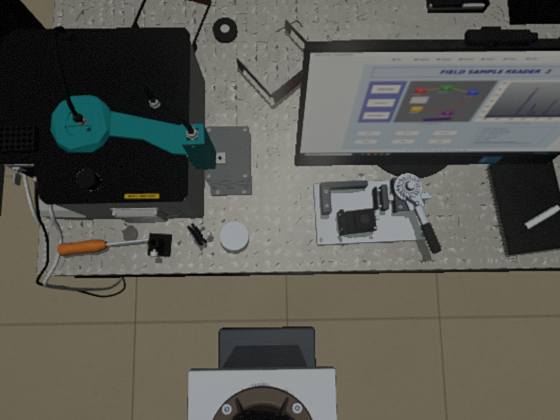

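View pics/side0.png

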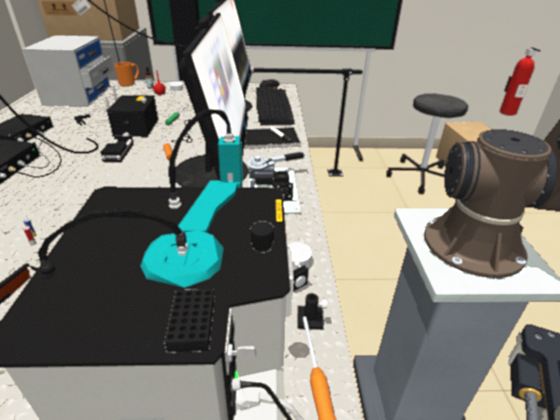

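View pics/wrist0.png

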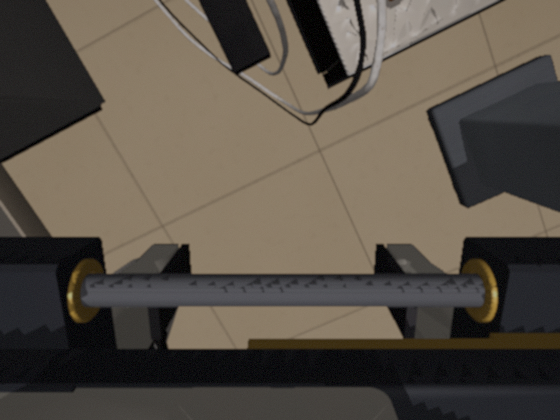

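```bash
cat > h.py <<'E'
from plant import r
import numpy as np, cv2
from scipy.spatial.transform import Rotation as Ro
def cam(n,st=None):
    m=r.camera_model(n)
    f=210/np.tan(np.radians(m['fov_y']/2))
    if 'mount' in m:
        st=st or r.get_state()
        T=np.eye(4);T[:3,:3]=Ro.from_euler('xyz',st['eef_rot'],degrees=True).as_matrix();T[:3,3]=st['tcp_pos']
        W=np.linalg.inv(T@m['mount']); R,t=W[:3,:3],W[:3,3]
    else: R,t=np.array(m['R']),np.array(m['t'])
    return f,m['cx'],m['cy'],R,t
def ray(c,u,v,z):
    f,cx,cy,R,t=c
    o=-R.T@t; d=R.T@np.array([(u-cx)/f,(v-cy)/f,1])
    return o+d*(z-o[2])/d[2]
def proj(c,X):
    f,cx,cy,R,t=c
    p=R@np.array(X)+t
    return p[0]/p[2]*f+cx,p[1]/p[2]*f+cy
E
python3 - <<'E'
from h import *
c=cam('top')
for nm,u,v,z in [('plate TL',314,183,.01),('plate BL',317,244,.01),('plate TR',417,180,.01),('plate BR',424,239,.01),('axis',408,187,.06),('grip',429,236,.055),('mount',357,222,.05),('tin',233,236,.027),('monitor bl',297,163,.1),('mirror',199,235,.04),('post',159,244,.06)]:
    print(nm,ray(c,u,v,z).round(3))
im=cv2.imread('pics/top0.png')[140:280,280:480]
cv2.imwrite('pics/topc.png',cv2.resize(im,None,fx=4,fy=4,interpolation=cv2.INTER_CUBIC))
E
```

```text
plate TL [ 0.56  -0.126  0.01 ]
plate BL [ 0.42  -0.129  0.01 ]
plate TR [ 0.564 -0.362  0.01 ]
plate BR [ 0.428 -0.369  0.01 ]
axis [ 0.537 -0.325  0.06 ]
grip [ 0.43  -0.365  0.055]
mount [ 0.463 -0.213  0.05 ]
tin [0.439 0.058 0.027]
monitor bl [ 0.583 -0.083  0.1  ]
mirror [0.441 0.13  0.04 ]
post [0.421 0.212 0.06 ]
```

View pics/topc.png

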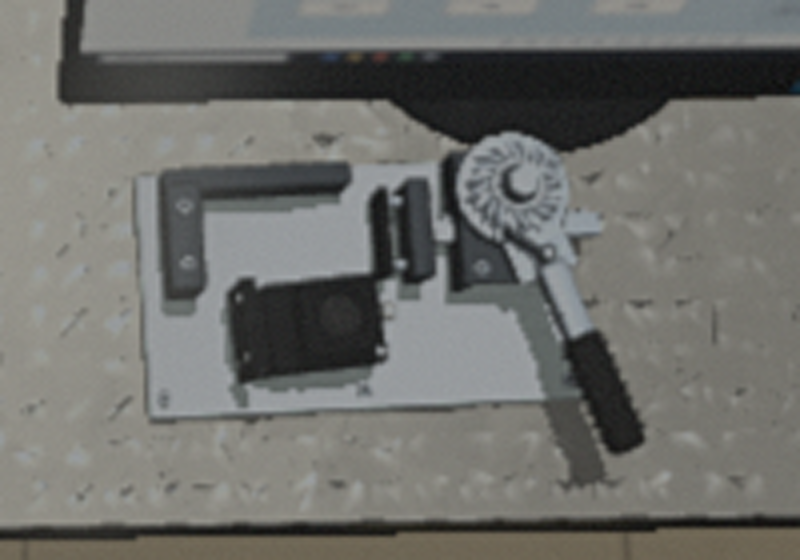

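```bash
python3 - <<'E'
from h import *
im=cv2.imread('pics/side0.png')[60:300,180:340]
cv2.imwrite('pics/sidec.png',cv2.resize(im,None,fx=3.5,fy=2.5,interpolation=cv2.INTER_CUBIC))
c=cam('top');s=cam('side')
for z in(.05,.1,.15,.2,.3):
    a=ray(c,297,163,z); b=ray(c,188,200,z); print(z,a.round(3),np.round(proj(s,a)),b.round(3),np.round(proj(s,b)))
E
```

```text
0.05 [ 0.597 -0.086  0.05 ] [232. 206.] [0.517 0.154 0.05 ] [263. 273.]
0.1 [ 0.583 -0.083  0.1  ] [237. 190.] [0.507 0.144 0.1  ] [267. 251.]
0.15 [ 0.569 -0.08   0.15 ] [241. 173.] [0.498 0.135 0.15 ] [272. 228.]
0.2 [ 0.556 -0.077  0.2  ] [247. 154.] [0.488 0.125 0.2  ] [278. 204.]
0.3 [ 0.528 -0.071  0.3  ] [258. 113.] [0.469 0.106 0.3  ] [290. 150.]
```

View pics/sidec.png

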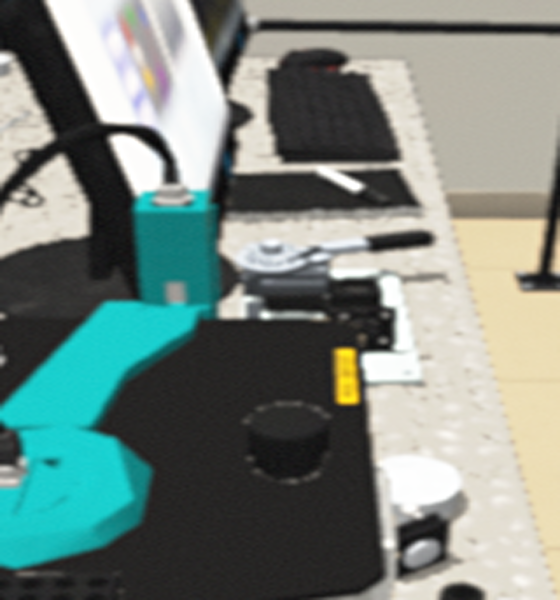

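>>> carry_out(
  plan=[
    [0.007,-0.034,0.008,0,0,-0.111],
    [0.007,-0.034,0.008,0,0,-0.111],
    [0.007,-0.034,0.008,0,0,-0.111],
    [0.007,-0.034,0.008,0,0,-0.111],
    [0.007,-0.034,0.008,0,0,-0.111],
    [0.007,-0.034,0.008,0,0,-0.111],
    [0.007,-0.034,0.008,0,0,-0.111],
    [0.007,-0.034,0.008,0,0,-0.111],
    [0.007,-0.034,0.006,0,0,-0.111],
    [0.007,-0.034,0.006,0,0,-0.111],
    [0.007,-0.034,0.006,0,0,-0.111],
    [0.007,-0.034,0.006,0,0,-0.111],
  ],
  fingers=-0.4,
)

```text
time_s: 1.15
tcp_pos: [0.3742, 0.184, 0.3085]
eef_rot: [179.3, -0.3, -105.1]
contact_force: [1.6, 1.0, -0.8]
gripper_width: 0.0613
```

>>> carry_out(
  plan=[
    [0.0035,-0.034,0,0,0,-0.107],
    [0.0035,-0.034,0,0,0,-0.107],
    [0.0035,-0.034,0,0,0,-0.107],
    [0.0035,-0.034,0,0,0,-0.107],
    [0.0035,-0.034,0,0,0,-0.107],
    [0.0035,-0.034,0,0,0,-0.107],
    [0.0035,-0.034,0,0,0,-0.107],
    [0.0035,-0.034,0,0,0,-0.107],
    [0.0035,-0.034,0,0,0,-0.107],
    [0.0035,-0.034,0,0,0,-0.107],
    [0.0035,-0.034,0,0,0,-0.107],
    [0,0,0,0,0,0],
  ],
)

```text
time_s: 2.15
tcp_pos: [0.4079, -0.2136, 0.3114]
eef_rot: [179.5, 0.3, -176.5]
contact_force: [0.6, 1.7, 0.1]
gripper_width: 0.0613
```

```bash
python3 - <<'E'
from h import *
s=r.get_state(); print(s['tcp_pos'],s['eef_rot'],s['joints'],s['gripper_width'])
im=r.capture('wrist'); cv2.imwrite("pics/w1.png",im[:,:,::-1])
import pickle; pickle.dump(s,open('w1.pkl','wb'))
E
```

```text
[ 0.40793135 -0.21357424  0.31143652] [ 179.45663747    0.27153338 -176.50273062] [ -3.53542856  -2.98692623 -16.48476676  -0.58928627 -76.29989489
 -82.82745739] 0.061322775113958894
```

View pics/w1.png

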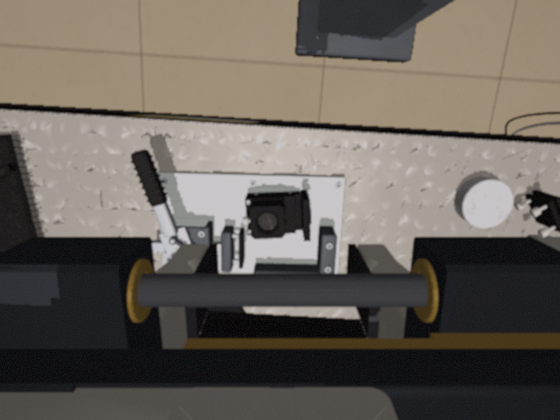

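```bash
python3 - <<'E'
from h import *
im=cv2.imread('pics/w1.png')[130:290,120:360]
im=cv2.resize(im,None,fx=3.3,fy=3.3,interpolation=cv2.INTER_CUBIC)
im=cv2.convertScaleAbs(im,alpha=1.6,beta=25)
cv2.imwrite('pics/w1c.png',im)
E
```

```text
(no output)
```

View pics/w1c.png

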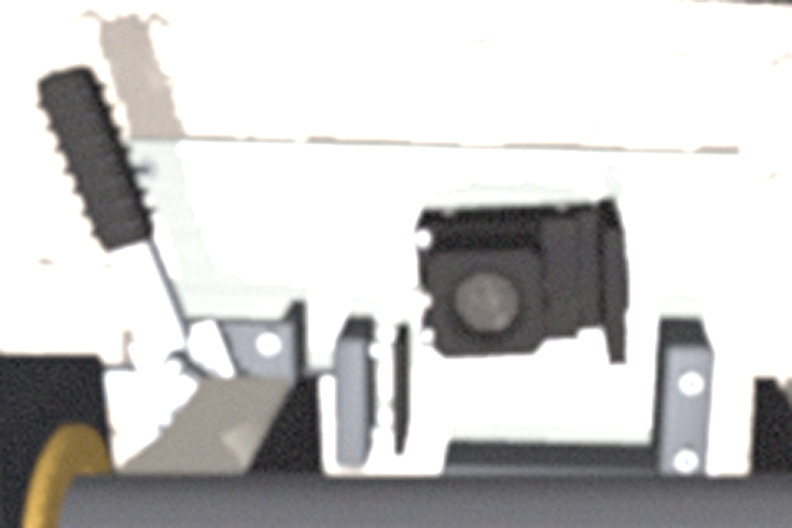

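```bash
cat >> h.py <<'E'
import pickle
E
python3 - <<'E'
from h import *
c=cam('wrist',pickle.load(open('w1.pkl','rb')))
P=lambda u,v,z: ray(c,u/3.3+120,v/3.3+130,z)[:2]
jf=P(668,345,.05); jb=P(665,472,.05)
corner=P(738,152,.01); cl=P(200,139,.01)
print('jaw',jf,jb,'plate',corner,cl)
d=corner-cl; yaw=np.arctan2(-d[0],d[1]); print('yaw plate',yaw)
R=lambda a:np.array([[np.cos(a),-np.sin(a)],[np.sin(a),np.cos(a)]])
for a in (yaw,):
    print('org from jaw',jf-R(a)@[-.030,.039],'from corner',corner-R(a)@[-.096,.071])
# grip
g0=P(66,72,.06);g1=P(126,244,.06); print('grip',g0,g1,np.linalg.norm(g1-g0), 'ang',np.arctan2(*(g1-g0)[::-1]))
# mount: plate top z .066: corners 600,200 -> near; 617,362 far
for n,u,v,z in [('plate near top',612,205,.066),('plate far right top',625,360,.066),('block near left',425,210,.041),('block far left',440,355,.041),('block near/right',595,203,.041),('boss',487,302,.05),('pad near top r',408,325,.04),('mjaw top nr',372,340,.044)]:
    print(n,P(u,v,z))
t=cam('top')
print(np.round([ray(t,u/4+280,v/4+140,z)[:2] for u,v,z in [(205,297,.05),(148,418,.01),(136,178,.01),(230,295,.066),(515,182,.07)]],4))
E
```

```text
jaw [ 0.48273197 -0.15501823] [ 0.5349471  -0.15147301] plate [ 0.41459065 -0.12854564] [ 0.42179449 -0.34029999]
yaw plate 0.034006684955935645
org from jaw [ 0.51404063 -0.19297568] from corner [ 0.51294916 -0.19624057]
grip [ 0.39182753 -0.37258367] [ 0.45206164 -0.35393931] 0.06305362659718852 ang 0.300178359131866
plate near top [ 0.42637737 -0.18179006]
plate far right top [ 0.48378525 -0.17257825]
block near left [ 0.43791069 -0.24899163]
block far left [ 0.49492301 -0.24117631]
block near/right [ 0.43157512 -0.18589737]
boss [ 0.46962881 -0.22403277]
pad near top r [ 0.48377668 -0.25395266]
mjaw top nr [ 0.48920448 -0.2671185 ]
[[ 0.4811 -0.1576]
 [ 0.4192 -0.1288]
 [ 0.5565 -0.1259]
 [ 0.4795 -0.1689]
 [ 0.5383 -0.3237]]
```

>>> carry_out(
  plan=[
    [-0.005,-0.002,-0.035,0.004,0,-0.014],
    [-0.004,-0.001,-0.035,0.004,0,-0.013],
    [0,0,-0.035,0,0,0],
    [0,0,-0.035,0,0,0],
    [0,0,-0.035,0,0,0],
    [0,0,-0.035,0,0,0],
    [0,0,-0.035,0,0,0],
    [0,0,-0.01,0,0,0],
    [0,0,0,0,0,0],
  ],
  fingers=0.55,
)

```text
time_s: 2.95
tcp_pos: [0.3969, -0.2107, 0.0502]
eef_rot: [179.0, 0.9, -177.2]
contact_force: [-0.3, -0.5, 0.9]
gripper_width: 0.0197
```

```bash
python3 - <<'E'
from h import *
s=r.get_state(); print(s['tcp_pos'],s['eef_rot'],s['joints'],s['gripper_width'])
im=r.capture('top'); cv2.imwrite("pics/t2.png",cv2.resize(im[140:280,280:480,::-1],None,fx=4,fy=4,interpolation=cv2.INTER_CUBIC))
im=r.capture('wrist'); cv2.imwrite("pics/w2.png",im[:,:,::-1])
E
```

```text
[ 0.39686068 -0.21070786  0.05019559] [ 179.02843598    0.89584495 -177.23703562] [ -3.69685093  10.92317796 -39.57893148  -1.70428795 -38.72941261
 -82.21017   ] 0.019735703396250106
```

View pics/t2.png

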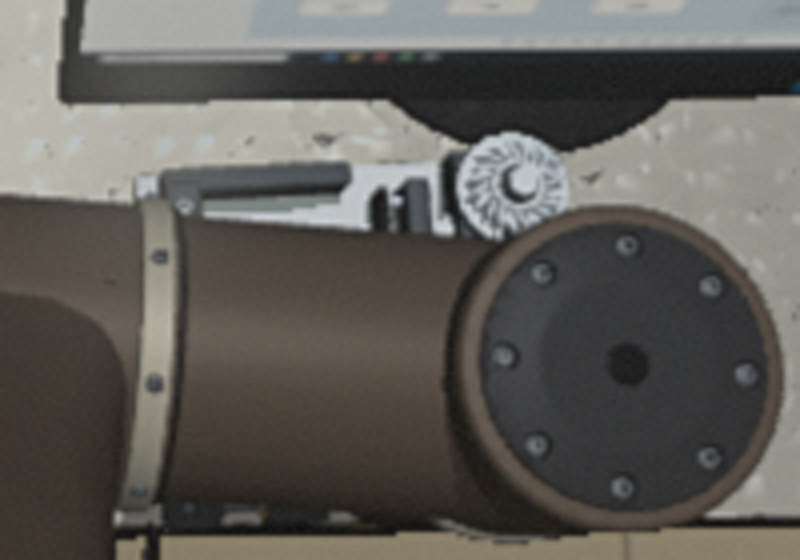

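View pics/w2.png

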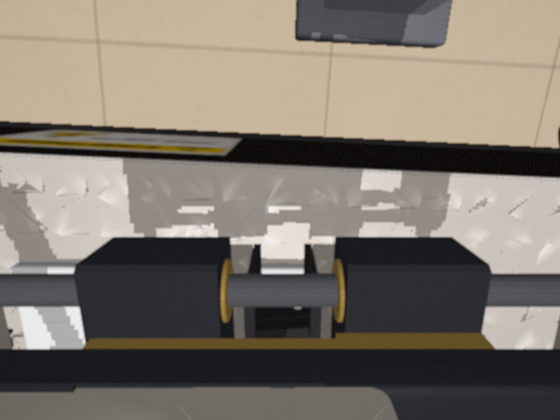

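>>> carry_out(
  plan=[
    [0,-0.005,-0.012,-0.014,0.012,-0.012],
    [0,-0.002,-0.012,-0.003,0.004,-0.003],
    [0,0,-0.01,0,0,0],
    [0,0,0,0,0,0],
  ],
)

```text
time_s: 3.38
tcp_pos: [0.4047, -0.2176, 0.0242]
eef_rot: [-179.8, 0.8, -177.8]
contact_force: [-0.7, -0.0, -0.1]
gripper_width: 0.0197
```

>>> carry_out(
  plan=[
    [0,0,-0.007,0,0,0],
    [0.004,0,-0.002,0,0.006,-0.002],
    [0.007,0.0002,0,0,0,0],
    [0.007,0.0002,0,0,0,0],
    [0.007,0.0002,0,0,0,0],
    [0.007,0.0002,0,0,0,0],
    [0.007,0.0002,0,0,0,0],
  ],
)

```text
time_s: 3.97
tcp_pos: [0.4501, -0.2162, 0.0199]
eef_rot: [-179.8, 0.9, -177.8]
contact_force: [-0.7, 1.0, -1.2]
gripper_width: 0.0199
```

```bash
python3 - <<'E'
from h import *
s=r.get_state(); print(s['tcp_pos'],s['eef_rot'],s['contact_force'])
im=r.capture('wrist'); cv2.imwrite("pics/w3.png",cv2.convertScaleAbs(im[180:,:,::-1],alpha=1.5,beta=20))
im=r.capture('side'); cv2.imwrite("pics/s3.png",cv2.resize(im[120:240,220:340,::-1],None,fx=5,fy=5,interpolation=cv2.INTER_CUBIC))
E
```

```text
[ 0.45012286 -0.2162369   0.01993583] [-179.78134728    0.86443352 -177.8373367 ] [-0.72910567  0.95219724 -1.16077055]
```

View pics/w3.png

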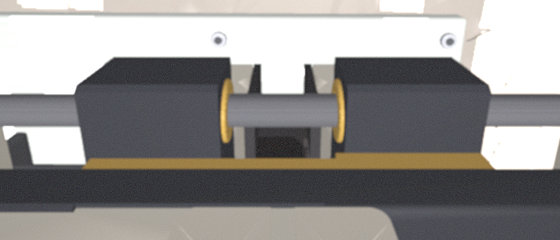

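View pics/s3.png

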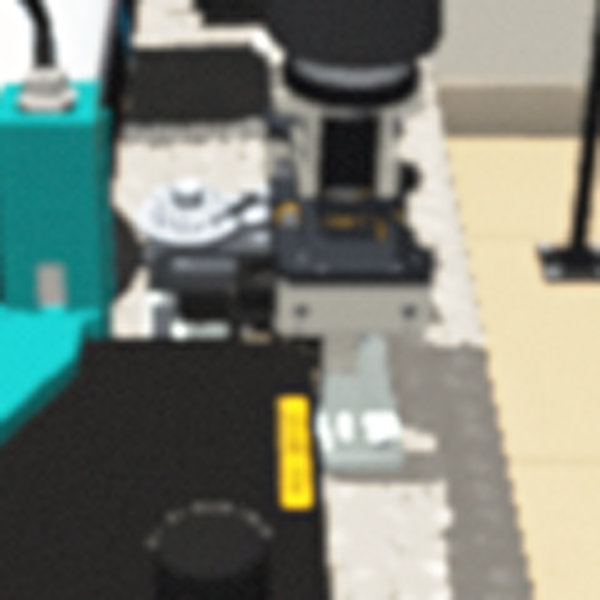

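>>> carry_out(
  plan=[
    [0.006,0.0002,-0.001,0,0.004,0],
    [0.006,0.0002,0,0,0,0],
    [0.006,0.0002,0,0,0,0],
    [0.005,0.0002,0,0,0,0],
    [0.003,0,0,0,0,0],
    [0,0,0,0,0,0],
  ],
)

```text
time_s: 4.57
tcp_pos: [0.4748, -0.2155, 0.0181]
eef_rot: [-179.8, 0.2, -177.9]
contact_force: [-1.6, 0.2, 1.0]
gripper_width: 0.0195
```

>>> carry_out(
  plan=[
    [0.003,0,0,0,0,0],
    [0.003,0,0,0,0,0],
    [0.001,0,0,0,0,0],
    [0,0,0,0,0,0],
  ],
)

```text
time_s: 4.9
tcp_pos: [0.4815, -0.2155, 0.0179]
eef_rot: [-179.8, 0.2, -177.9]
contact_force: [-4.4, -0.1, 4.3]
gripper_width: 0.0197
```

>>> carry_out(
  plan=[
    [0.003,0,0,0,0,0],
    [0.003,0,0,0,0,0],
    [0,0,0,0,0,0],
  ],
)

```text
time_s: 5.15
tcp_pos: [0.4812, -0.2156, 0.0173]
eef_rot: [-179.9, -0.5, -178.0]
contact_force: [1.3, -0.3, -0.4]
gripper_width: 0.0196
```

>>> carry_out(
  plan=[
    [-0.006,0,0,0,0,0],
    [-0.02,0,0,0,0,0],
    [-0.02,0,0.01,0,0,0],
    [-0.02,0,0.03,0,-0.005,0],
    [-0.01,0,0.04,0,-0.004,0],
    [0,-0.005,0.04,0,0,0],
    [0,-0.01,0.04,0,0,0],
    [0,-0.01,0.04,0,0,0],
    [0,-0.01,0.03,0,0,0],
    [0,0,0,0,0,0],
  ],
)

```text
time_s: 5.98
tcp_pos: [0.4045, -0.2509, 0.2572]
eef_rot: [-179.7, 1.1, -177.8]
contact_force: [1.3, -0.7, 0.1]
gripper_width: 0.0197
```

```bash
python3 - <<'E'
from h import *
s=r.get_state(); print(s['tcp_pos'],s['eef_rot'])
pickle.dump(s,open('w4.pkl','wb'))
im=r.capture('wrist'); cv2.imwrite("pics/w4.png",cv2.convertScaleAbs(im[:,:,::-1],alpha=1.3,beta=15))
E
```

```text
[ 0.40448154 -0.25092888  0.25723   ] [-179.65462546    1.0775565  -177.75234182]
```

View pics/w4.png

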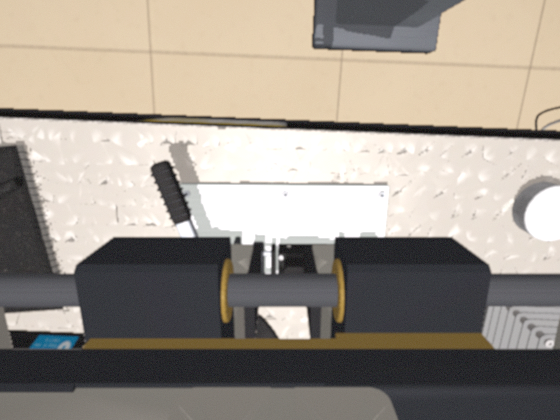

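>>> carry_out(
  plan=[
    [-0.01,-0.03,0.03,0,0,0],
    [-0.01,-0.03,0.03,0,0,0],
    [0,-0.03,0.02,0,0,0],
    [0,-0.02,0,0,0,0],
    [0,0,0,0,0,0],
  ],
  fingers=-1,
)

```text
time_s: 6.45
tcp_pos: [0.3845, -0.3581, 0.3325]
eef_rot: [-179.7, 1.4, -177.5]
contact_force: [0.2, 0.0, -0.8]
gripper_width: 0.0472
```

```bash
python3 - <<'E'
from h import *
s=r.get_state(); print(s['tcp_pos'],s['eef_rot'])
pickle.dump(s,open('w5.pkl','wb'))
im=r.capture('wrist'); cv2.imwrite("pics/w5.png",cv2.convertScaleAbs(im[:,:,::-1],alpha=1.3,beta=15))
im=r.capture('top'); cv2.imwrite("pics/t5.png",cv2.resize(im[140:280,280:480,::-1],None,fx=4,fy=4,interpolation=cv2.INTER_CUBIC))
E
```

```text
[ 0.38447193 -0.35813561  0.33249158] [-179.69034951    1.38215469 -177.50844115]
```

View pics/w5.png

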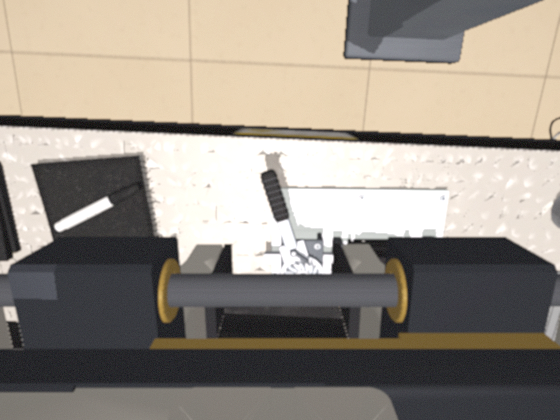

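View pics/t5.png

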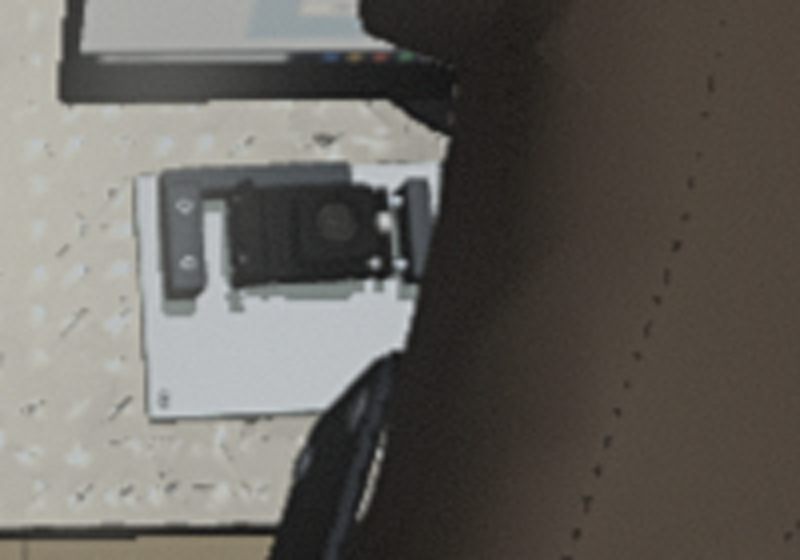

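```bash
python3 - <<'E'
from h import *
t=cam('top')
R=np.array([[np.cos(.034),-np.sin(.034)],[np.sin(.034),np.cos(.034)]])
for u,v,z in [(260,280,.041),(370,273,.041),(232,287,.066),(236,182,.066),(228,240,.066),(203,240,.05),(345,163,.04),(203,297,.05)]:
    p=ray(t,u/4+280,v/4+140,z)[:2]; print(u,v,(R.T@(p-[.5135,-.195])*1e3).round(1))
E
```

```text
260 280 [-21.8   6.4]
370 273 [-20.8 -54.3]
232 287 [-28.8  25.9]
236 182 [28.3 19.7]
228 240 [-3.2 26.3]
203 240 [ 0.3 37.4]
345 163 [ 41.8 -45.8]
203 297 [-31.1  39.5]
```

>>> carry_out(
  plan=[
    [0.013,-0.001,-0.03,0,0.008,0.07],
    [0.013,-0.001,-0.03,0,0.008,0.07],
    [0.012,-0.001,-0.03,0,0.004,0.07],
    [0,0,-0.03,0,0,0.047],
    [0,0,-0.03,0,0,0],
    [0,0,-0.03,0,0,0],
    [0,0,-0.02,0,0,0],
    [0,0,0,0,0,0],
  ],
  fingers=-0.14,
)

```text
time_s: 7.22
tcp_pos: [0.4224, -0.35, 0.1208]
eef_rot: [-180.0, 0.5, -161.8]
contact_force: [-0.3, 0.9, -0.5]
gripper_width: 0.0502
```

```bash
python3 - <<'E'
from h import *
s=r.get_state(); print(s['tcp_pos'],s['eef_rot'])
im=r.capture('wrist'); cv2.imwrite("pics/w6.png",cv2.convertScaleAbs(im[:,:,::-1],alpha=1.3,beta=15))
E
```

```text
[ 0.42239655 -0.35002868  0.12078264] [-179.95366709    0.48451556 -161.76622902]
```

View pics/w6.png

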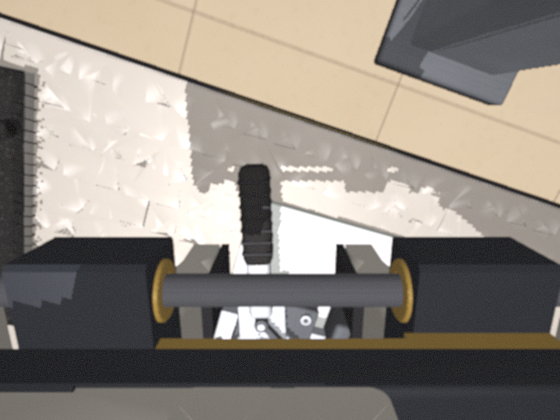

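```bash
python3 - <<'E'
from h import *
c=cam('wrist')
for p in [(254,167),(258,262)]: print(ray(c,*p,.058))
E
```

```text
[ 0.39328797 -0.37737161  0.058     ]
[ 0.4540745  -0.35597067  0.058     ]
```

>>> carry_out(
  plan=[
    [0.001,-0.01,-0.01,0,0.004,0.01],
    [0.001,-0.006,-0.02,0,0.004,0],
    [0,0,0,0,0,0],
  ],
)

```text
time_s: 7.52
tcp_pos: [0.4276, -0.3657, 0.0958]
eef_rot: [-179.8, 0.3, -160.9]
contact_force: [-0.2, 0.4, -0.3]
gripper_width: 0.0502
```

>>> carry_out(
  plan=[
    [-0.002,-0.001,-0.018,0,0,0],
    [-0.001,0,-0.018,0,0,0],
    [0,0,-0.018,0,0,0],
    [0,0,0,0,0,0],
  ],
)

```text
time_s: 7.85
tcp_pos: [0.4296, -0.3673, 0.049]
eef_rot: [-179.3, 0.7, -160.8]
contact_force: [-0.7, -0.4, -0.6]
gripper_width: 0.0497
```

>>> carry_out(
  plan=[
    [-0.005,0,-0.008,-0.01,0.008,0],
    [0,0,0,0,0,0],
    [0,0,0,0,0,0],
    [0,0,0,0,0,0],
  ],
  fingers=0.36,
  force=10,
)

```text
time_s: 8.18
tcp_pos: [0.4285, -0.3678, 0.0485]
eef_rot: [-178.6, 0.4, -160.6]
contact_force: [0.9, -0.6, -0.2]
gripper_width: 0.0306
```

```bash
python3 - <<'E'
from h import *
s=r.get_state(); print(s['tcp_pos'],s['eef_rot'],s['contact_force'])
im=r.capture('wrist'); cv2.imwrite("pics/w7.png",cv2.convertScaleAbs(im[:,:,::-1],alpha=1.3,beta=15))
E
```

```text
[ 0.42853417 -0.36783451  0.04853716] [-178.60208829    0.37485851 -160.63806872] [ 0.87239826 -0.6420792  -0.21088109]
```

View pics/w7.png

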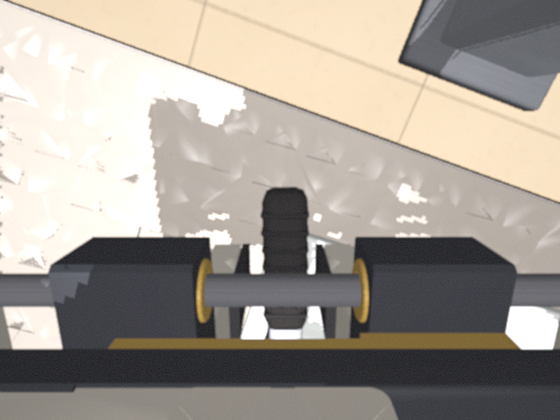

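```bash
cat > arc.py <<'E'
from h import *
import sys
A=np.array([.5356,-.3285]); 
s=r.get_state(); p=s['tcp_pos'][:2]; d=p-A
psi0=np.arctan2(d[1],-d[0]); yaw=np.radians(s['eef_rot'][2])
if yaw>0: yaw-=2*np.pi
print('t',s['time_s'],'theta',psi0+.034,'r',np.hypot(*d),'z',s['tcp_pos'][2],'F',s['contact_force'].round(1),'rot',s['eef_rot'].round(1),'w',s['gripper_width'])
if len(sys.argv)>1:
    th=float(sys.argv[1]);n=int(sys.argv[2]); psi1=th-.034
    dy=((-np.pi-psi1)-yaw)/n
    rr=.118
    last=p
    for k in range(1,n+1):
        ps=psi0+(psi1-psi0)*k/n
        q=A+rr*np.array([-np.cos(ps),np.sin(ps)])
        print((q-last).round(4),round(dy,4)); last=q
E
python3 arc.py 0.5 10
```

```text
t 8.2333 theta -0.32170143721954525 r 0.11369738320980943 z 0.048884421711563306 F [0.7 0.1 0.4] rot [-178.6    0.4 -160.6] w 0.029307363827328483
[-0.007   0.0077] -0.0804
[-0.0022  0.0094] -0.0804
[-0.0015  0.0096] -0.0804
[-0.0007  0.0097] -0.0804
[0.0001 0.0097] -0.0804
[0.0009 0.0096] -0.0804
[0.0017 0.0095] -0.0804
[0.0025 0.0094] -0.0804
[0.0033 0.0091] -0.0804
[0.004  0.0088] -0.0804
```

>>> carry_out(
  plan=[
    [-0.005,0.004,-0.008,0.012,0.004,-0.04],
    [-0.003,0.009,-0.006,0.01,0.004,-0.08],
    [-0.0018,0.0095,0,0,0,-0.08],
    [-0.001,0.0095,0,0,0,-0.08],
    [-0.0003,0.0097,0,0,0,-0.08],
    [0.0005,0.0097,0,0,0,-0.08],
  ],
)

```text
time_s: 8.73
tcp_pos: [0.4225, -0.3187, 0.0412]
eef_rot: [-179.6, 0.8, 173.1]
contact_force: [-0.5, -2.0, -1.6]
gripper_width: 0.028
```

```bash
python3 arc.py 0.52 6
```

```text
t 8.7333 theta 0.1204155681604412 r 0.11354145382284471 z 0.041218508577046044 F [-0.5 -2.  -1.6] rot [-179.6    0.8  173.1] w 0.02802046151788881
[-0.0035  0.0082] -0.061
[0.0015 0.0077] -0.061
[0.002  0.0076] -0.061
[0.0025 0.0075] -0.061
[0.003  0.0073] -0.061
[0.0034 0.0071] -0.061
```

>>> carry_out(
  plan=[
    [-0.002,0.009,0,0,0,-0.065],
    [0.001,0.009,0,0,0.004,-0.065],
    [0.002,0.009,0,0,0.004,-0.065],
    [0.0025,0.0085,0,0,0,-0.065],
    [0.003,0.008,0,0,0,-0.05],
  ],
)

```text
time_s: 9.15
tcp_pos: [0.4313, -0.2749, 0.0461]
eef_rot: [-179.5, 0.8, 154.3]
contact_force: [-0.9, -1.1, -1.6]
gripper_width: 0.0279
```

```bash
python3 arc.py 0.55 3; python3 - <<'E'
from h import *
im=r.capture('wrist'); cv2.imwrite("pics/w8.png",cv2.convertScaleAbs(im[:,:,::-1],alpha=1.3,beta=15))
E
```

```text
t 9.15 theta 0.5087510214607551 r 0.11732089045866659 z 0.046081695535741665 F [-0.9 -1.1 -1.6] rot [-179.5    0.8  154.3] w 0.027870243693153787
[0.0001 0.0017] -0.0226
[0.0008 0.0014] -0.0226
[0.0008 0.0014] -0.0226
```

View pics/w8.png

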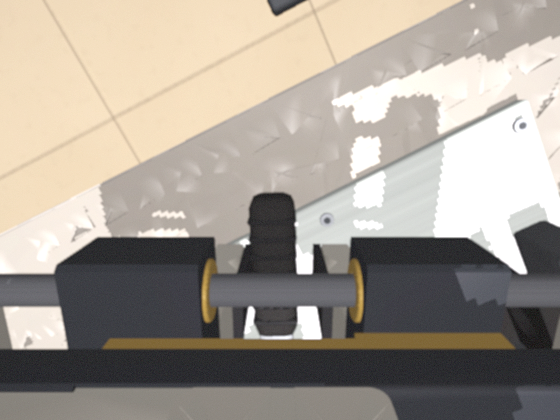

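>>> carry_out(
  plan=[
    [0.003,0.007,-0.004,0,0.004,-0.03],
    [0.003,0.005,-0.003,0,0.004,-0.03],
  ],
)

```text
time_s: 9.37
tcp_pos: [0.438, -0.2633, 0.042]
eef_rot: [-179.2, 0.5, 150.8]
contact_force: [-11.7, -16.9, 17.6]
gripper_width: 0.0311
```

```bash
python3 arc.py -0.55 12
```

```text
t 9.3667 theta 0.6228010064899464 r 0.11738441904415114 z 0.0419679885383112 F [-11.7 -16.9  17.6] rot [-179.2    0.5  150.8] w 0.031122991700929317
[-0.0064 -0.0095] 0.0911
[-0.0049 -0.0104] 0.0911
[-0.0039 -0.0109] 0.0911
[-0.0028 -0.0112] 0.0911
[-0.0017 -0.0114] 0.0911
[-0.0006 -0.0115] 0.0911
[ 0.0005 -0.0115] 0.0911
[ 0.0017 -0.0114] 0.0911
[ 0.0028 -0.0112] 0.0911
[ 0.0038 -0.0109] 0.0911
[ 0.0049 -0.0104] 0.0911
[ 0.0059 -0.0099] 0.0911
```

>>> carry_out(
  plan=[
    [-0.0055,-0.0095,0,0,0,0.09],
    [-0.005,-0.0104,0,0,0,0.091],
    [-0.004,-0.011,0,0,0,0.091],
    [-0.003,-0.0112,0,0,0,0.091],
    [-0.002,-0.0114,0,0,0,0.091],
    [-0.0005,-0.0115,0,0,0,0.091],
    [0.0005,-0.0115,0,0,0,0.091],
    [0.002,-0.0114,0,0,0,0.091],
    [0.003,-0.0112,0,0,0,0.091],
  ],
)

```text
time_s: 10.12
tcp_pos: [0.4266, -0.3668, 0.0495]
eef_rot: [-179.1, 1.1, -159.4]
contact_force: [0.5, 0.2, -1.0]
gripper_width: 0.0282
```

```bash
python3 arc.py -0.58 3
```

```text
t 10.1167 theta -0.30362042106996456 r 0.11557037624736825 z 0.04954224768692254 F [ 0.5  0.2 -1. ] rot [-179.1    1.1 -159.4] w 0.02821061957875887
[ 0.0018 -0.0109] 0.0848
[ 0.005  -0.0097] 0.0848
[ 0.0058 -0.0092] 0.0848
```

>>> carry_out(
  plan=[
    [0.003,-0.011,-0.005,0.004,0.012,0.08],
    [0.0045,-0.0105,-0.005,0.004,0.012,0.08],
    [0.0055,-0.0095,-0.002,0,0,0.07],
  ],
)

```text
time_s: 10.37
tcp_pos: [0.4402, -0.4001, 0.0405]
eef_rot: [179.9, 0.2, -145.3]
contact_force: [-1.1, 21.3, 13.4]
gripper_width: 0.0344
```

```bash
python3 arc.py -0.59 2
```

```text
t 10.3667 theta -0.6097082760787339 r 0.11928438172120664 z 0.04051618087454911 F [-1.1 21.3 13.4] rot [ 179.9    0.2 -145.3] w 0.034418026724416635
[0.0003 0.0017] 0.0088
[-0.0007  0.0009] 0.0088
```

```bash
python3 arc.py 0.57 14
```

```text
t 10.3667 theta -0.6097082760787339 r 0.11928438172120664 z 0.04051618087454911 F [-1.1 21.3 13.4] rot [ 179.9    0.2 -145.3] w 0.034418026724416635
[-0.0046  0.009 ] -0.0816
[-0.0049  0.0086] -0.0816
[-0.0042  0.009 ] -0.0816
[-0.0034  0.0093] -0.0816
[-0.0026  0.0096] -0.0816
[-0.0018  0.0098] -0.0816
[-0.001   0.0099] -0.0816
[-0.0001  0.0099] -0.0816
[0.0007 0.0099] -0.0816
[0.0016 0.0098] -0.0816
[0.0024 0.0097] -0.0816
[0.0032 0.0094] -0.0816
[0.004  0.0091] -0.0816
[0.0047 0.0088] -0.0816
```

>>> carry_out(
  plan=[
    [-0.0046,0.009,-0.001,0,0,-0.08],
    [-0.0049,0.0086,-0.001,0,0,-0.082],
    [-0.0042,0.009,-0.001,0,0,-0.082],
    [-0.0034,0.0093,-0.001,0,0,-0.082],
    [-0.0026,0.0096,-0.001,0,0,-0.082],
    [-0.0018,0.0098,-0.001,0,0,-0.082],
    [-0.001,0.0099,-0.001,0,0,-0.082],
    [0,0.0099,-0.001,0,0,-0.082],
    [0.0007,0.0099,-0.001,0,0,-0.082],
    [0.0016,0.0098,-0.001,0,0,-0.082],
    [0.0024,0.0097,-0.001,0,0,-0.082],
  ],
)

```text
time_s: 11.28
tcp_pos: [0.4246, -0.3025, 0.0376]
eef_rot: [-179.6, 0.6, 162.2]
contact_force: [-3.4, -2.3, 0.7]
gripper_width: 0.0281
```

```bash
python3 arc.py 0.59 3
```

```text
t 11.2833 theta 0.2644325031913699 r 0.1140438239467892 z 0.03757392993627992 F [-3.4 -2.3  0.7] rot [-179.6    0.6  162.2] w 0.028123975466737765
[-0.0003  0.0132] -0.0817
[0.0049 0.0118] -0.0817
[0.0062 0.0112] -0.0817
```

>>> carry_out(
  plan=[
    [-0.001,0.0095,0,0,0,-0.065],
    [0.003,0.0095,0,0,0.004,-0.065],
    [0.004,0.009,0,0,0.004,-0.065],
    [0.0045,0.008,0,0,0,-0.05],
  ],
)

```text
time_s: 11.62
tcp_pos: [0.4354, -0.2666, 0.0404]
eef_rot: [-179.4, 0.4, 147.6]
contact_force: [-1.0, -2.0, -2.0]
gripper_width: 0.028
```

```bash
python3 arc.py -0.58 12
```

```text
t 11.6167 theta 0.587295863770264 r 0.11776590783348365 z 0.04042168809823739 F [-1. -2. -2.] rot [-179.4    0.4  147.6] w 0.02799448676230154
[-0.0057 -0.0099] 0.0983
[-0.0045 -0.0105] 0.0983
[-0.0035 -0.0109] 0.0983
[-0.0024 -0.0112] 0.0983
[-0.0013 -0.0114] 0.0983
[-0.0002 -0.0115] 0.0983
[ 0.0009 -0.0114] 0.0983
[ 0.002  -0.0113] 0.0983
[ 0.0031 -0.011 ] 0.0983
[ 0.0042 -0.0107] 0.0983
[ 0.0052 -0.0102] 0.0983
[ 0.0061 -0.0097] 0.0983
```

>>> carry_out(
  plan=[
    [-0.0055,-0.0095,-0.001,0,0,0.09],
    [-0.005,-0.0104,-0.001,0,0,0.095],
    [-0.004,-0.011,-0.001,0,0,0.095],
    [-0.003,-0.0112,-0.001,0,0,0.095],
    [-0.002,-0.0114,-0.001,0,0.004,0.095],
    [-0.0005,-0.0115,-0.001,0,0.004,0.095],
    [0.0005,-0.0115,-0.001,0,0.004,0.095],
    [0.002,-0.0114,-0.001,0,0.004,0.095],
    [0.003,-0.0112,-0.001,0,0.004,0.095],
    [0.004,-0.0107,-0.001,0,0.004,0.095],
  ],
)

```text
time_s: 12.45
tcp_pos: [0.4308, -0.3811, 0.0396]
eef_rot: [-179.5, -0.2, -155.1]
contact_force: [0.9, 0.8, -0.6]
gripper_width: 0.0282
```

```bash
python3 arc.py -0.60 2
```

```text
t 12.45 theta -0.43131325640635776 r 0.117251416383073 z 0.03958100417706985 F [ 0.9  0.8 -0.6] rot [-179.5   -0.2 -155.1] w 0.02819665668687476
[ 0.0042 -0.009 ] 0.0994
[ 0.0056 -0.0083] 0.0994
```

>>> carry_out(
  plan=[
    [0.0042,-0.01,0,0,0,0.09],
    [0.0056,-0.0095,0,0,0,0.08],
  ],
)

```text
time_s: 12.62
tcp_pos: [0.4406, -0.401, 0.0404]
eef_rot: [-179.6, -0.1, -144.7]
contact_force: [1.8, 26.2, 6.2]
gripper_width: 0.0354
```

```bash
python3 arc.py; python3 - <<'E'
from h import *
im=r.capture('top'); cv2.imwrite("pics/t9.png",cv2.resize(im[140:280,280:480,::-1],None,fx=4,fy=4,interpolation=cv2.INTER_CUBIC))
im=r.capture('wrist'); cv2.imwrite("pics/w9.png",cv2.convertScaleAbs(im[:,:,::-1],alpha=1.3,beta=15))
E
```

```text
t 12.6167 theta -0.6175942548670005 r 0.11949523420071406 z 0.040446470160943465 F [ 1.8 26.2  6.2] rot [-1.796e+02 -1.000e-01 -1.447e+02] w 0.03544668697087948
```

View pics/t9.png

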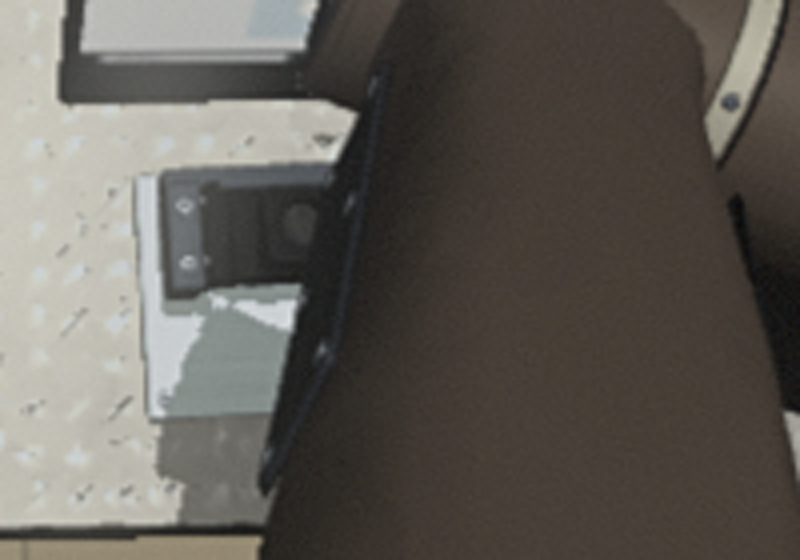

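View pics/w9.png

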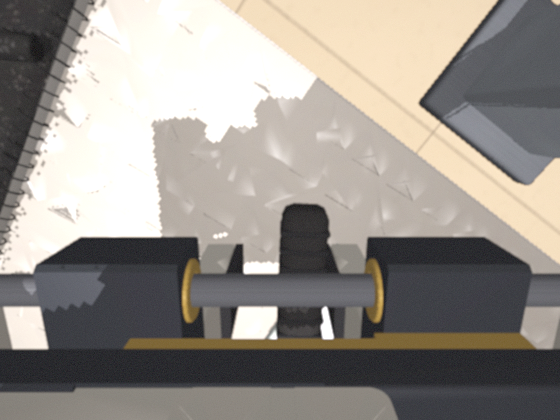

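>>> carry_out(
  plan=[
    [-0.0046,0.009,-0.001,0,0,-0.08],
    [-0.0049,0.0086,-0.001,0,0,-0.082],
    [-0.0042,0.009,-0.001,0,0,-0.082],
    [-0.0034,0.0093,-0.001,0,0,-0.082],
    [-0.0026,0.0096,-0.001,0,0,-0.082],
    [-0.0018,0.0098,-0.001,0,0,-0.082],
  ],
)

```text
time_s: 13.22
tcp_pos: [0.4199, -0.3473, 0.039]
eef_rot: [-179.6, 0.1, -173.5]
contact_force: [-1.7, -3.6, 0.7]
gripper_width: 0.0284
```

```bash
python3 arc.py 0.2 4
```

```text
t 13.2167 theta -0.12717059510320403 r 0.11723744238606217 z 0.03895067976779744 F [-1.7 -3.6  0.7] rot [-1.796e+02  1.000e-01 -1.735e+02] w 0.02835699224142574
[-0.0019  0.0095] -0.07
[-0.0004  0.0096] -0.07
[0.0004 0.0096] -0.07
[0.0012 0.0096] -0.07
```

>>> carry_out(
  plan=[
    [-0.0015,0.008,0,0,0,-0.06],
    [-0.0004,0.008,0,0,0,-0.06],
    [0,0.008,0,0,0,-0.06],
  ],
)

```text
time_s: 13.47
tcp_pos: [0.4184, -0.3244, 0.0412]
eef_rot: [-179.5, 0.3, 175.9]
contact_force: [-0.3, -0.0, -0.2]
gripper_width: 0.0279
```

```bash
python3 arc.py 0.4 4
```

```text
t 13.4667 theta 0.06882620298265868 r 0.117256760777183 z 0.041177550036765154 F [-0.3 -0.  -0.2] rot [-179.5    0.3  175.9] w 0.027925572207985937
[0.     0.0098] -0.0734
[0.0015 0.0096] -0.0734
[0.0023 0.0095] -0.0734
[0.0031 0.0093] -0.0734
```

>>> carry_out(
  plan=[
    [0,0.008,-0.001,0,0,-0.065],
    [0.001,0.008,0,0,0,-0.065],
    [0.0015,0.008,0,0,0,-0.065],
  ],
)

```text
time_s: 13.72
tcp_pos: [0.4219, -0.3009, 0.0426]
eef_rot: [-179.4, 0.5, 164.4]
contact_force: [-0.2, -2.5, -2.0]
gripper_width: 0.028
```

```bash
python3 arc.py 0.59 4
```

```text
t 13.7167 theta 0.27216722805104276 r 0.11698699882427523 z 0.04258666429546455 F [-0.2 -2.5 -2. ] rot [-179.4    0.5  164.4] w 0.02796811067141089
[0.0016 0.0093] -0.0708
[0.0033 0.0088] -0.0708
[0.004  0.0085] -0.0708
[0.0046 0.0082] -0.0708
```

>>> carry_out(
  plan=[
    [0.0015,0.0085,-0.002,0,0.004,-0.065],
    [0.003,0.0085,-0.001,0,0.004,-0.065],
    [0.004,0.008,0,0,0,-0.065],
  ],
)

```text
time_s: 13.97
tcp_pos: [0.4296, -0.2773, 0.0421]
eef_rot: [-179.1, 0.1, 152.9]
contact_force: [-2.8, -9.5, -8.7]
gripper_width: 0.0282
```

```bash
python3 arc.py 0.62 2
```

```text
t 13.9667 theta 0.48385780519000343 r 0.11771287999347865 z 0.04213564297701217 F [-2.8 -9.5 -8.7] rot [-1.791e+02  1.000e-01  1.529e+02] w 0.028197282276505583
[0.0035 0.0072] -0.0567
[0.0042 0.0068] -0.0567
```

>>> carry_out(
  plan=[
    [0.003,0.006,0,0,0,-0.03],
    [0.003,0.004,0,0,0,-0.02],
  ],
)

```text
time_s: 14.13
tcp_pos: [0.4334, -0.2684, 0.0423]
eef_rot: [-179.0, -0.1, 149.9]
contact_force: [-3.9, -11.4, -8.0]
gripper_width: 0.0283
```

```bash
python3 arc.py; python3 - <<'E'
from h import *
im=r.capture('wrist'); cv2.imwrite("pics/w10.png",cv2.convertScaleAbs(im[:,:,::-1],alpha=1.3,beta=15))
im=r.capture('side'); cv2.imwrite("pics/s10.png",cv2.resize(im[120:240,220:340,::-1],None,fx=5,fy=5,interpolation=cv2.INTER_CUBIC))
E
```

```text
t 14.1333 theta 0.5654840534749835 r 0.11856219797446567 z 0.04225822012482616 F [ -3.9 -11.4  -8. ] rot [-1.790e+02 -1.000e-01  1.499e+02] w 0.028279091210086253
```

View pics/w10.png

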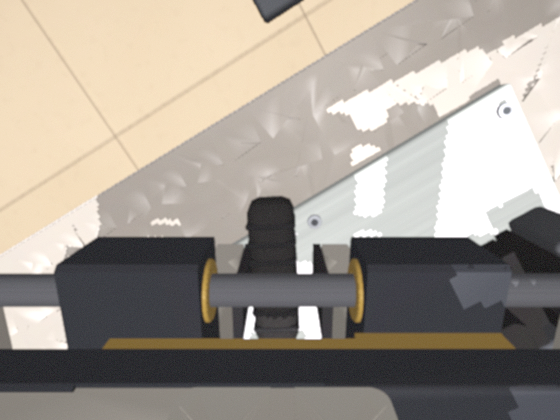

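>>> carry_out(
  plan=[
    [0.003,0.006,0,0,0,-0.02],
    [0.003,0.004,0,0,0,-0.02],
    [0,0,0,0,0,0],
  ],
)

```text
time_s: 14.48
tcp_pos: [0.4361, -0.2633, 0.0422]
eef_rot: [-178.6, -0.2, 147.9]
contact_force: [-1.8, -12.6, -8.5]
gripper_width: 0.0303
```

```bash
python3 arc.py -.58 12
```

```text
t 14.4833 theta 0.613852862805958 r 0.11895942576692894 z 0.04223300379342444 F [ -1.8 -12.6  -8.5] rot [-178.6   -0.2  147.9] w 0.030296401460914484
[-0.0051 -0.0106] 0.0979
[-0.0049 -0.0107] 0.0979
[-0.0038 -0.0111] 0.0979
[-0.0027 -0.0114] 0.0979
[-0.0015 -0.0116] 0.0979
[-0.0004 -0.0117] 0.0979
[ 0.0008 -0.0117] 0.0979
[ 0.0019 -0.0116] 0.0979
[ 0.0031 -0.0113] 0.0979
[ 0.0042 -0.011 ] 0.0979
[ 0.0053 -0.0105] 0.0979
[ 0.0063 -0.0099] 0.0979
```

>>> carry_out(
  plan=[
    [-0.0055,-0.0095,-0.001,0,0,0.09],
    [-0.005,-0.0104,-0.001,0.003,0,0.095],
    [-0.004,-0.011,-0.001,0.003,0,0.095],
    [-0.003,-0.0112,-0.001,0.003,0,0.095],
    [-0.002,-0.0114,-0.001,0.003,0.004,0.095],
    [-0.0005,-0.0115,-0.001,0.003,0.004,0.095],
    [0.0005,-0.0115,-0.001,0,0.004,0.095],
    [0.002,-0.0114,-0.001,0,0.004,0.095],
    [0.003,-0.0112,-0.001,0,0.004,0.095],
    [0.004,-0.0107,-0.001,0,0,0.095],
    [0.0045,-0.01,0,0,0,0.08],
  ],
)

```text
time_s: 15.4
tcp_pos: [0.4338, -0.3933, 0.0419]
eef_rot: [-179.2, -0.8, -149.6]
contact_force: [0.4, 1.8, -0.3]
gripper_width: 0.0281
```

```bash
python3 arc.py
```

```text
t 15.4 theta -0.5329096106695997 r 0.12068610691925476 z 0.04192263569148537 F [ 0.4  1.8 -0.3] rot [-179.2   -0.8 -149.6] w 0.028108880339091813
```

Drive again, watching the force.

>>> carry_out(
  plan=[
    [-0.004,0.0085,-0.001,0,-0.005,-0.07],
    [-0.0035,0.0086,-0.001,0,-0.005,-0.075],
    [-0.0032,0.009,-0.001,0,0,-0.075],
    [-0.0026,0.009,-0.001,0,0,-0.075],
    [-0.002,0.009,-0.001,0,0,-0.075],
  ],
)

```text
time_s: 15.82
tcp_pos: [0.4223, -0.3555, 0.041]
eef_rot: [-178.5, 0.0, -170.7]
contact_force: [-1.1, -2.4, 1.2]
gripper_width: 0.0286
```

```bash
python3 arc.py .2 5
```

```text
t 15.8167 theta -0.20008693001033914 r 0.11646485655351094 z 0.04104290246258318 F [-1.1 -2.4  1.2] rot [-178.5    0.  -170.7] w 0.028576051152715214
[-0.0033  0.0089] -0.0658
[-0.0011  0.0094] -0.0658
[-0.0003  0.0094] -0.0658
[0.0004 0.0094] -0.0658
[0.0012 0.0094] -0.0658
```

>>> carry_out(
  plan=[
    [-0.0025,0.007,0,0.01,0,-0.05],
    [-0.001,0.007,0,0.01,0,-0.05],
    [0,0.005,0,0,0,-0.04],
  ],
)

```text
time_s: 16.07
tcp_pos: [0.4197, -0.3369, 0.0435]
eef_rot: [-179.6, 0.4, -178.9]
contact_force: [-0.4, -2.5, -1.4]
gripper_width: 0.0278
```

```bash
python3 arc.py .2 5
```

```text
t 16.0667 theta -0.03875119670965707 r 0.11623202739344711 z 0.043536462971294945 F [-0.4 -2.5 -1.4] rot [-179.6    0.4 -178.9] w 0.027845952290450924
[-0.002   0.0055] -0.0369
[-0.      0.0056] -0.0369
[0.0003 0.0056] -0.0369
[0.0005 0.0056] -0.0369
[0.0008 0.0056] -0.0369
```

>>> carry_out(
  plan=[
    [-0.001,0.006,-0.002,0,0,-0.04],
    [0,0.006,-0.001,0,0,-0.04],
    [0.0003,0.005,0,0,0,-0.04],
  ],
)

```text
time_s: 16.32
tcp_pos: [0.4203, -0.3215, 0.0434]
eef_rot: [-179.5, 0.6, 174.1]
contact_force: [-1.7, -2.5, -1.8]
gripper_width: 0.028
```

```bash
python3 arc.py
```

```text
t 16.3167 theta 0.09474194815195075 r 0.11549187539481512 z 0.04341850577925267 F [-1.7 -2.5 -1.8] rot [-179.5    0.6  174.1] w 0.0279579575739374
```

>>> carry_out(
  plan=[
    [-0.001,0.007,-0.002,0,0.004,-0.055],
    [0.001,0.007,-0.001,0,0.004,-0.055],
    [0.0015,0.006,0,0,0,-0.04],
  ],
)

```text
time_s: 16.57
tcp_pos: [0.4227, -0.3029, 0.0431]
eef_rot: [-179.3, 0.3, 165.3]
contact_force: [-1.2, -2.5, -1.8]
gripper_width: 0.0277
```

```bash
python3 arc.py
```

```text
t 16.5667 theta 0.2568891216241763 r 0.11577188646634352 z 0.04310270991439186 F [-1.2 -2.5 -1.8] rot [-179.3    0.3  165.3] w 0.027743202995553197
```

>>> carry_out(
  plan=[
    [0.001,0.0075,-0.002,0,0.003,-0.06],
    [0.003,0.007,-0.001,0,0.003,-0.06],
    [0.0035,0.007,0,0,0,-0.05],
  ],
)

```text
time_s: 16.82
tcp_pos: [0.4285, -0.2827, 0.0422]
eef_rot: [-179.1, -0.1, 155.4]
contact_force: [-2.9, -7.8, -6.9]
gripper_width: 0.0281
```

```bash
python3 arc.py; python3 - <<'E'
from h import *
im=r.capture('wrist'); cv2.imwrite("pics/w11.png",cv2.convertScaleAbs(im[:,:,::-1],alpha=1.3,beta=15))
im=r.capture('top'); cv2.imwrite("pics/t11.png",cv2.resize(im[140:280,280:480,::-1],None,fx=4,fy=4,interpolation=cv2.INTER_CUBIC))
E
```

```text
t 16.8167 theta 0.4381185658500545 r 0.11643370930355061 z 0.04221483410761459 F [-2.9 -7.8 -6.9] rot [-1.791e+02 -1.000e-01  1.554e+02] w 0.028107639959341006
```

View pics/t11.png

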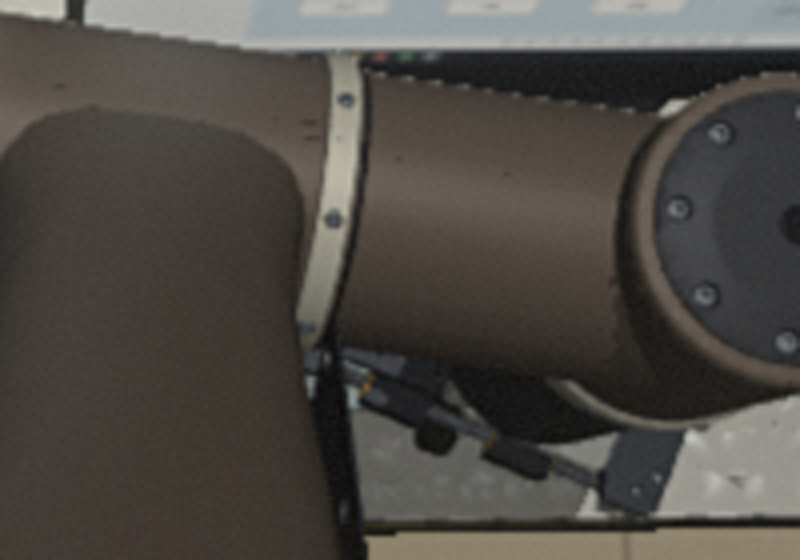

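View pics/w11.png

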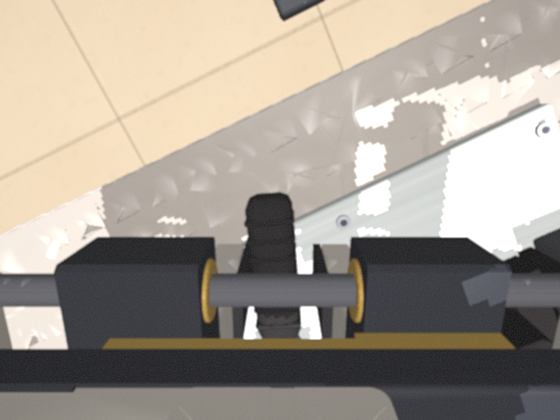

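```bash
python3 - <<'E'
from h import *
im=r.capture('side'); cv2.imwrite("pics/s11.png",cv2.resize(im[120:220,220:340,::-1],None,fx=6,fy=6,interpolation=cv2.INTER_CUBIC))
E
```

```text
(no output)
```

View pics/s11.png

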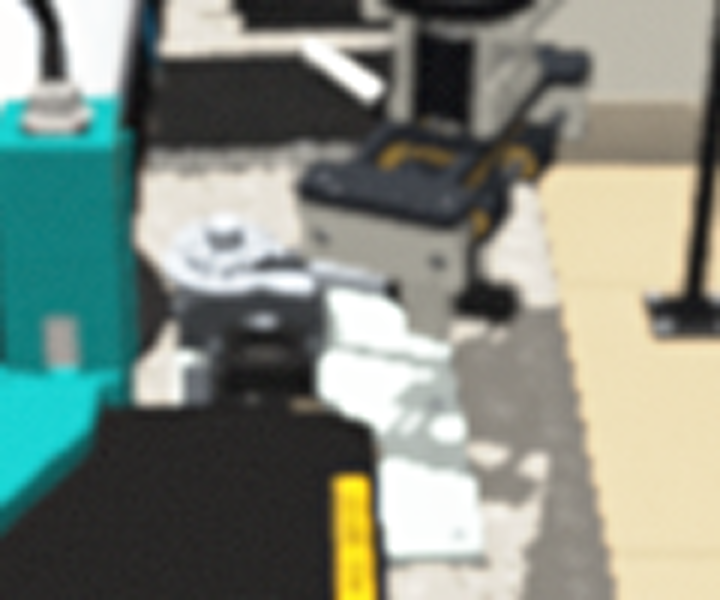

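>>> carry_out(
  plan=[
    [0.003,0.007,0,0,0,-0.05],
    [0.004,0.007,0,0,0,-0.05],
  ],
)

```text
time_s: 17.13
tcp_pos: [0.4336, -0.2709, 0.0424]
eef_rot: [-179.0, -0.2, 150.0]
contact_force: [-2.9, -12.0, -8.9]
gripper_width: 0.0281
```

```bash
python3 arc.py
```

```text
t 17.1333 theta 0.5477055928315255 r 0.11712880325880856 z 0.04244608476165737 F [ -2.9 -12.   -8.9] rot [-179.    -0.2  150. ] w 0.028112711895121115
```

>>> carry_out(
  plan=[
    [-0.002,-0.005,0,0,0,0],
    [0,0,0.03,0,0,0],
    [0,0,0.04,0,0,0.07],
    [0,0.005,0.04,0,0,0.1],
    [-0.005,0.01,0.04,0,0,0.1],
    [-0.005,0.01,0.04,0,0,0.1],
    [-0.01,0.01,0.04,0,0,0.08],
    [-0.01,0,0.03,0,0,0],
    [0,0,0,0,0,0],
  ],
  fingers=-0.4,
)

```text
time_s: 17.88
tcp_pos: [0.3968, -0.2445, 0.3128]
eef_rot: [-178.5, -0.1, 178.1]
contact_force: [1.1, -0.5, -0.5]
gripper_width: 0.0614
```

```bash
python3 - <<'E'
from h import *
s=r.get_state(); print(s['time_s'],s['tcp_pos'],s['eef_rot'],s['contact_force'])
pickle.dump(s,open('w12.pkl','wb'))
im=r.capture('wrist'); cv2.imwrite("pics/w12f.png",im[:,:,::-1])
im=im[130:300,140:380,::-1]
im=cv2.resize(im,None,fx=3.3,fy=3.3,interpolation=cv2.INTER_CUBIC)
cv2.imwrite("pics/w12.png",cv2.convertScaleAbs(im,alpha=1.6,beta=25))
E
```

```text
17.8833 [ 0.39677822 -0.24448037  0.31279044] [-1.78544540e+02 -7.56369067e-02  1.78103334e+02] [ 1.06903908 -0.47620618 -0.48453986]
```

View pics/w12.png

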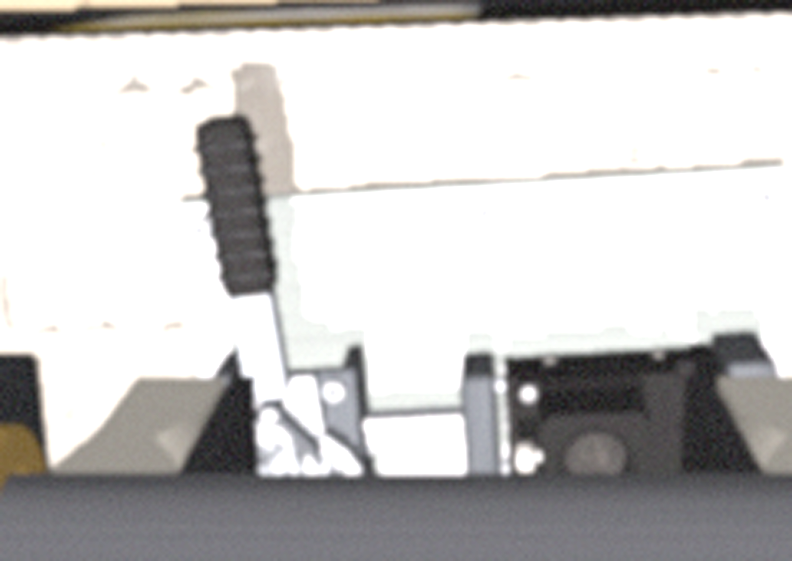

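```bash
python3 - <<'E'
from h import *
R=np.array([[np.cos(.034),-np.sin(.034)],[np.sin(.034),np.cos(.034)]])
V=lambda p:(R.T@(p[:2]-[.5135,-.195])*1e3).round(1)
c1=cam('wrist',pickle.load(open('w1.pkl','rb'))); c2=cam('wrist',pickle.load(open('w12.pkl','rb')))
P1=lambda u,v,z: V(ray(c1,u/3.3+120,v/3.3+130,z))
P2=lambda u,v,z: V(ray(c2,u/3.3+140,v/3.3+130,z))
print('mjaw r',P1(372,340,.044),P2(495,378,.044))
print('mjaw l',P1(340,340,.044),P2(465,378,.044))
print('bracket r',P1(300,305,.05),P2(361,350,.05))
print('fixed jaw front-left bottom/top',P1(668,345,.05),P2(735,372,.05))
print('mount near left',P2(512,360,.041),'plate corner',P2(712,345,.066))
print('grip',P2(222,120,.058),P2(250,293,.058))
E
```

```text
mjaw r [-26.9 -71.4] [-26.2 -47.4]
mjaw l [-26.6 -83.6] [-26.8 -59. ]
bracket r [-42.2 -97.3] [-42.7 -97.2]
fixed jaw front-left bottom/top [-29.5  40.9] [-25.6  43.4]
mount near left [-32.  -40.5] plate corner [-42.7  32.3]
grip [-134.2 -137.5] [ -70.  -134.9]
```

```bash
python3 - <<'E'
from h import *
im=r.capture('top'); cv2.imwrite("pics/t12.png",cv2.resize(im[140:280,280:480,::-1],None,fx=4,fy=4,interpolation=cv2.INTER_CUBIC))
E
```

```text
(no output)
```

View pics/t12.png

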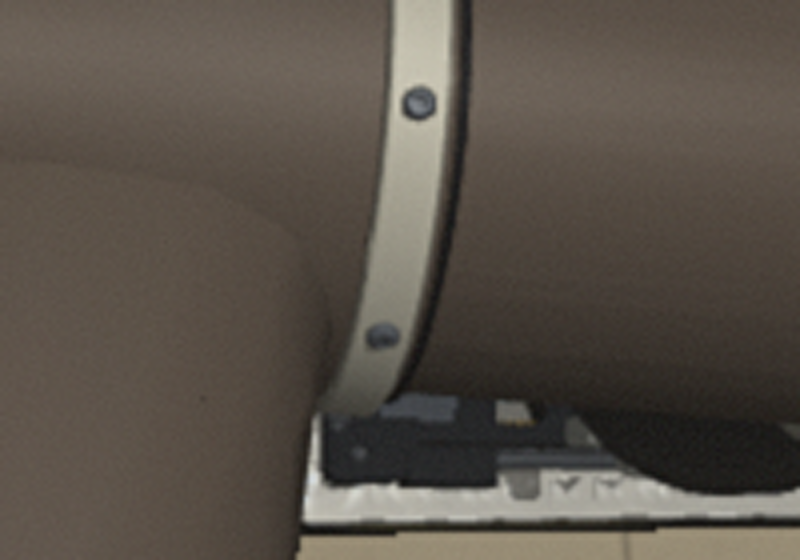

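>>> carry_out(
  plan=[
    [-0.015,0,0.01,0,0,0],
    [-0.015,0,0.01,0,0.03,0],
    [-0.01,0,0.01,0,0.03,0],
    [0,0,0,0,0,0],
    [0,0,0,0,0,0],
  ],
  fingers=-1,
)

```text
time_s: 18.4
tcp_pos: [0.3534, -0.2433, 0.334]
eef_rot: [-178.8, -4.2, 178.2]
contact_force: [-0.2, 0.2, -0.5]
gripper_width: 0.0859
```

```bash
python3 - <<'E'
from h import *
s=r.get_state(); print(s['time_s'],s['tcp_pos'],s['eef_rot'],s['contact_force'])
pickle.dump(s,open('w13.pkl','wb'))
im=r.capture('wrist'); cv2.imwrite("pics/w13f.png",im[:,:,::-1])
im=im[150:280,200:380,::-1]
im=cv2.resize(im,None,fx=4.4,fy=4.4,interpolation=cv2.INTER_CUBIC)
cv2.imwrite("pics/w13.png",cv2.convertScaleAbs(im,alpha=1.8,beta=30))
im=cv2.imread("pics/w1.png")[150:290,180:340]
im=cv2.resize(im,None,fx=4.4,fy=4.2,interpolation=cv2.INTER_CUBIC)
cv2.imwrite("pics/w1d.png",cv2.convertScaleAbs(im,alpha=1.8,beta=30))
E
```

```text
18.4 [ 0.35338763 -0.24331478  0.3340445 ] [-178.82618154   -4.2233202   178.19262663] [-0.18416114  0.15696696 -0.52488695]
```

View pics/w13.png

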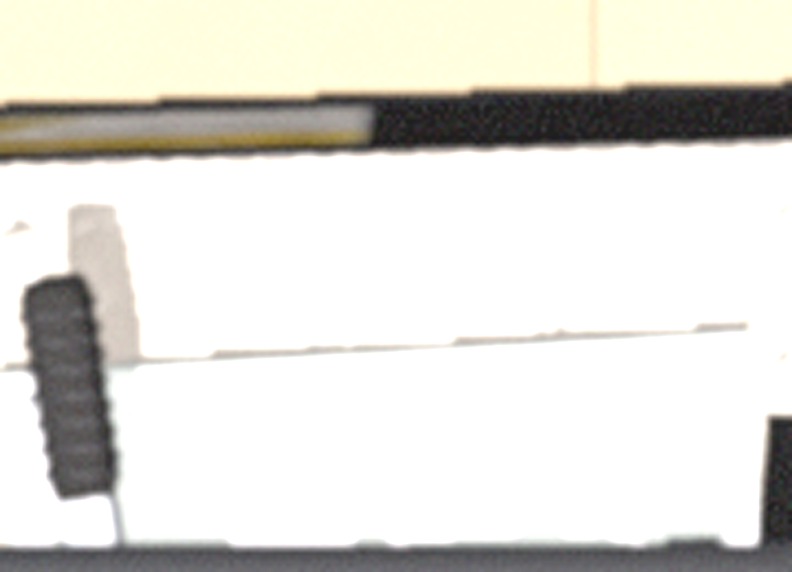

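View pics/w1d.png

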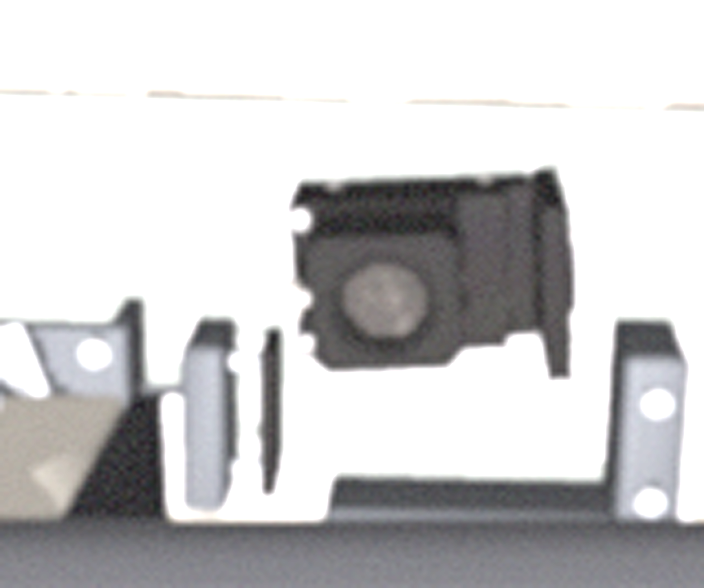

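>>> carry_out(
  plan=[
    [0.03,0.01,0,0,-0.03,0],
    [0.03,0.01,0,0,-0.04,0],
    [0.03,0.01,0,0,0,0],
    [0.01,0,0,0,0,0],
    [0,0,0,0,0,0],
  ],
)

```text
time_s: 18.87
tcp_pos: [0.4577, -0.2119, 0.3282]
eef_rot: [-179.1, -0.2, 178.2]
contact_force: [-0.6, 0.1, -0.2]
gripper_width: 0.0875
```

```bash
python3 - <<'E'
from h import *
s=r.get_state(); print(s['time_s'],s['tcp_pos'],s['eef_rot'],s['contact_force'])
pickle.dump(s,open('w14.pkl','wb'))
im=r.capture('wrist'); cv2.imwrite("pics/w14f.png",im[:,:,::-1])
im=im[150:280,200:380,::-1]
im=cv2.resize(im,None,fx=4.4,fy=4.4,interpolation=cv2.INTER_CUBIC)
cv2.imwrite("pics/w14.png",cv2.convertScaleAbs(im,alpha=1.8,beta=30))
E
```

```text
18.8667 [ 0.45766607 -0.21185919  0.32822358] [-179.09976441   -0.18399795  178.16403625] [-0.61288963  0.13703519 -0.18506239]
```

View pics/w14.png

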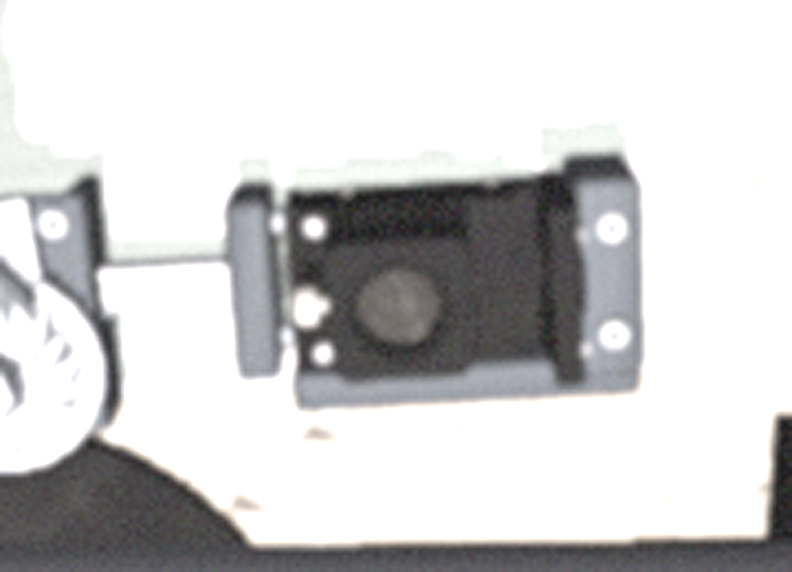

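```bash
python3 - <<'E'
from h import *
R=np.array([[np.cos(.034),-np.sin(.034)],[np.sin(.034),np.cos(.034)]])
V=lambda p:(R.T@(p[:2]-[.5135,-.195])*1e3).round(1)
c1=cam('wrist',pickle.load(open('w1.pkl','rb'))); c2=cam('wrist',pickle.load(open('w14.pkl','rb')))
P2=lambda u,v,z: V(ray(c2,u/4.4+200,v/4.4+150,z))
P1=lambda u,v,z: V(ray(c1,u/4.4+180,v/4.2+150,z))
print('mjaw r near/far',P1(231,345,.044),P1(225,505,.044),P2(275,210,.044),P2(279,372,.044))
print('mjaw l',P1(187,345,.044),P2(230,210,.044))
print('fixed jaw r edge far',P1(683,365,.05),P2(636,186,.05),'fj l',P1(622,365,.05),P2(577,186,.05))
print('bracket',P1(143,390,.05),P2(100,265,.05))
print('pad l/r',P1(262,335,.04),P1(280,335,.04),P2(291,300,.04))
E
```

```text
mjaw r near/far [-28.  -71.7] [ 24.2 -74. ] [-24.3 -45.5] [ 25.2 -48.3]
mjaw l [-27.7 -84.2] [-25.1 -58.6]
fixed jaw r edge far [-26.8  57. ] [-26.1  57.9] fj l [-26.4  39.7] [-27.2  41.2]
bracket [-15.4 -96. ] [-12.6 -96.8]
pad l/r [-30.  -63.2] [-30.1 -58.1] [  4.3 -43.3]
```

>>> carry_out(
  plan=[
    [-0.01,-0.03,-0.03,0,0,0.03],
    [-0.01,-0.031,-0.03,0,0,0.03],
    [-0.01,-0.031,-0.03,0,0,0.03],
    [-0.01,-0.031,-0.035,0,0,0],
    [0,0,-0.035,0,0,0],
    [0,0,-0.035,0,0,0],
    [0,0,-0.03,0,0,0],
    [0,0,0,0,0,0],
  ],
  fingers=-0.14,
)

```text
time_s: 19.58
tcp_pos: [0.4102, -0.3314, 0.1034]
eef_rot: [-179.2, -0.0, -176.4]
contact_force: [-1.4, 0.2, -1.2]
gripper_width: 0.0499
```

```bash
python3 arc.py;python3 - <<'E'
from h import *
im=r.capture('wrist'); cv2.imwrite("pics/w15.png",cv2.convertScaleAbs(im[:,:,::-1],alpha=1.3,beta=15))
print(r.get_state()['tcp_pos'])
E
```

```text
t 19.5833 theta 0.010834389903918416 r 0.12541923412093464 z 0.10338413515908229 F [-1.4  0.2 -1.2] rot [-179.2   -0.  -176.4] w 0.0499140647471061
[ 0.41146663 -0.33202747  0.10610372]
```

View pics/w15.png

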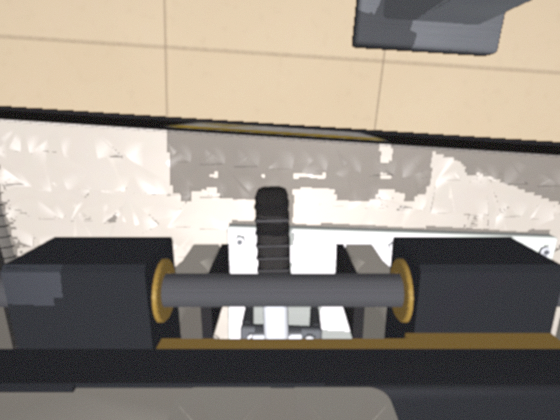

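>>> carry_out(
  plan=[
    [0.004,-0.003,-0.02,0,0,0],
    [0.002,-0.001,-0.02,0,0,0],
    [0,0,-0.018,0,0,0],
    [0,0,-0.008,0,0,0],
    [0,0,0,0,0,0],
    [0,0,0,0,0,0],
    [0,0,0,0,0,0],
  ],
  fingers=0.36,
)

```text
time_s: 20.22
tcp_pos: [0.4241, -0.34, 0.0516]
eef_rot: [-178.6, 0.9, -176.1]
contact_force: [0.3, -0.3, -0.1]
gripper_width: 0.0281
```

```bash
python3 arc.py -.57 6
```

```text
t 20.2167 theta -0.06854123632658059 r 0.11211013852010299 z 0.051627611217645177 F [ 0.3 -0.3 -0.1] rot [-178.6    0.9 -176.1] w 0.02814692587314342
[-0.0044 -0.0104] 0.0894
[ 0.0022 -0.0096] 0.0894
[ 0.003  -0.0094] 0.0894
[ 0.0038 -0.0091] 0.0894
[ 0.0045 -0.0088] 0.0894
[ 0.0053 -0.0083] 0.0894
```

>>> carry_out(
  plan=[
    [-0.003,-0.0105,-0.006,0.01,0.01,0.09],
    [0.001,-0.0105,-0.006,0.01,0.01,0.09],
    [0.003,-0.0105,-0.002,0,0,0.09],
    [0.004,-0.0102,-0.001,0,0,0.09],
    [0.0045,-0.0098,-0.001,0,0,0.08],
    [0.0053,-0.009,-0.001,0,0,0.07],
  ],
)

```text
time_s: 20.72
tcp_pos: [0.4422, -0.4005, 0.0443]
eef_rot: [-179.7, 0.5, -145.6]
contact_force: [0.3, 26.1, 7.8]
gripper_width: 0.0367
```

```bash
python3 arc.py .0 8
```

```text
t 20.7167 theta -0.622317710987352 r 0.11791449193201695 z 0.044288267237828416 F [ 0.3 26.1  7.8] rot [-179.7    0.5 -145.6] w 0.03671598662686492
[-0.0054  0.0074] -0.0709
[-0.0047  0.0079] -0.0709
[-0.0041  0.0082] -0.0709
[-0.0034  0.0085] -0.0709
[-0.0028  0.0087] -0.0709
[-0.0021  0.0089] -0.0709
[-0.0014  0.0091] -0.0709
[-0.0007  0.0092] -0.0709
```

Now drive in short pieces, noting force against angle.

>>> carry_out(
  plan=[
    [-0.005,0.0085,-0.002,0,0,-0.07],
    [-0.0047,0.0085,-0.002,0,0,-0.075],
    [-0.004,0.0085,-0.001,0,0,-0.075],
  ],
)

```text
time_s: 20.97
tcp_pos: [0.432, -0.3776, 0.0435]
eef_rot: [-179.4, 0.7, -158.1]
contact_force: [0.8, -3.9, -1.8]
gripper_width: 0.0287
```

```bash
python3 arc.py
```

```text
t 20.9667 theta -0.4085550257936583 r 0.11469408133748471 z 0.043452423855635317 F [ 0.8 -3.9 -1.8] rot [-179.4    0.7 -158.1] w 0.028690675332153696
```

>>> carry_out(
  plan=[
    [-0.0035,0.0085,-0.001,0,0,-0.07],
    [-0.003,0.0085,-0.001,0,0,-0.07],
  ],
)

```text
time_s: 21.13
tcp_pos: [0.4269, -0.3617, 0.0446]
eef_rot: [-179.2, 0.9, -166.5]
contact_force: [-0.7, -0.0, 0.0]
gripper_width: 0.028
```

```bash
python3 arc.py
```

```text
t 21.1333 theta -0.2625472342951285 r 0.1136969570046781 z 0.04461387934101452 F [-0.7 -0.   0. ] rot [-179.2    0.9 -166.5] w 0.028000673060110934
```

>>> carry_out(
  plan=[
    [-0.002,0.008,-0.001,0,0,-0.07],
    [-0.0015,0.008,-0.001,0,0,-0.07],
  ],
)

```text
time_s: 21.3
tcp_pos: [0.4245, -0.3459, 0.0459]
eef_rot: [-179.0, 1.1, -174.9]
contact_force: [0.8, 0.6, -0.0]
gripper_width: 0.0279
```

```bash
python3 arc.py
```

```text
t 21.3 theta -0.1217672334102303 r 0.11247934311880813 z 0.04588982031773366 F [ 0.8  0.6 -0. ] rot [-179.     1.1 -174.9] w 0.027914879674628496
```

>>> carry_out(
  plan=[
    [-0.004,0.008,-0.003,0.006,0.008,-0.06],
    [-0.002,0.008,-0.003,0.006,0.008,-0.06],
  ],
)

```text
time_s: 21.47
tcp_pos: [0.4211, -0.3307, 0.0443]
eef_rot: [-179.5, 0.6, 177.9]
contact_force: [-1.3, -6.2, 4.9]
gripper_width: 0.0279
```

```bash
python3 arc.py
```

```text
t 21.4667 theta 0.01477301079476195 r 0.11447735965116877 z 0.044314669555268804 F [-1.3 -6.2  4.9] rot [-179.5    0.6  177.9] w 0.027932959045758002
```

>>> carry_out(
  plan=[
    [-0.001,0.008,-0.002,0,0,-0.065],
    [0,0.008,-0.001,0,0,-0.065],
  ],
)

```text
time_s: 21.63
tcp_pos: [0.4216, -0.3164, 0.0449]
eef_rot: [-179.3, 0.8, 170.2]
contact_force: [-0.9, -10.0, -9.5]
gripper_width: 0.0281
```

```bash
python3 arc.py
```

```text
t 21.6333 theta 0.1400639473499218 r 0.11460328664274927 z 0.04487667020142079 F [ -0.9 -10.   -9.5] rot [-179.3    0.8  170.2] w 0.028146021983023274
```

>>> carry_out(
  plan=[
    [0.001,0.008,-0.001,0,0,-0.065],
    [0.0015,0.008,0,0,0,-0.065],
  ],
)

```text
time_s: 21.8
tcp_pos: [0.4238, -0.302, 0.0459]
eef_rot: [-179.2, 0.9, 162.4]
contact_force: [-1.0, -14.5, -11.6]
gripper_width: 0.028
```

```bash
python3 arc.py
```

```text
t 21.8 theta 0.26638390015419555 r 0.11493058671796302 z 0.04585749906824631 F [ -1.  -14.5 -11.6] rot [-179.2    0.9  162.4] w 0.027997258598512938
```

```bash
python3 - <<'E'
from h import *
im=r.capture('wrist'); cv2.imwrite("pics/w16.png",cv2.convertScaleAbs(im[:,:,::-1],alpha=1.3,beta=15))
im=r.capture('side'); cv2.imwrite("pics/s16.png",cv2.resize(im[120:220,220:340,::-1],None,fx=6,fy=6,interpolation=cv2.INTER_CUBIC))
s=r.get_state();print(s['contact_force'],s['moment'],s['tcp_pos'],s['qd'])
E
```

```text
[ -2.50853133 -12.15865288  -8.86143376] [-4.3345571   0.71027669  0.0654002 ] [ 0.42372292 -0.30168497  0.04600772] [-0.76034472  0.2664554   0.37783824 -0.11001644 -0.36119495  5.34555248]
```

View pics/w16.png

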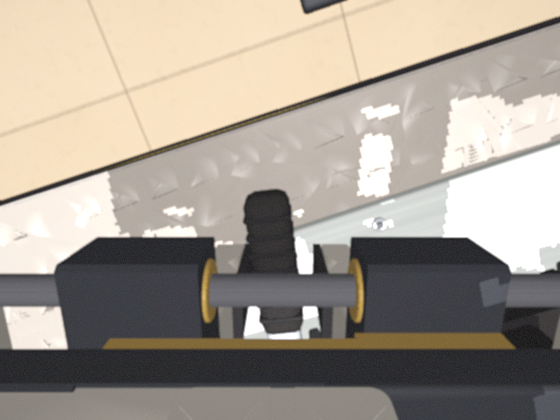

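View pics/s16.png

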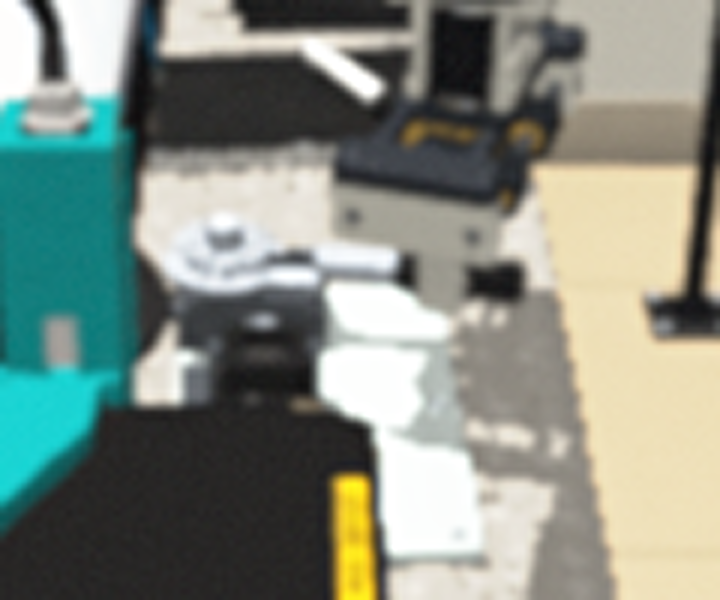

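>>> carry_out(
  plan=[
    [-0.0015,-0.008,-0.001,0,0,0.06],
    [-0.001,-0.008,-0.001,0,0.004,0.06],
    [0,-0.008,-0.001,0,0,0.06],
    [0,-0.006,-0.001,0,0,0.04],
    [0,0,0,0,0,0],
    [0,0,0,0,0,0],
  ],
)

```text
time_s: 22.4
tcp_pos: [0.4232, -0.3372, 0.0493]
eef_rot: [-178.7, 1.1, 175.9]
contact_force: [-1.2, -1.7, -2.3]
gripper_width: 0.0281
```

```bash
python3 arc.py; python3 - <<'E'
from h import *
im=r.capture('wrist'); cv2.imwrite("pics/w17.png",cv2.convertScaleAbs(im[:,:,::-1],alpha=1.3,beta=15))
E
```

```text
t 22.4 theta -0.04345792750131902 r 0.1127807113424589 z 0.0493077923857712 F [-1.2 -1.7 -2.3] rot [-178.7    1.1  175.9] w 0.02811245839813208
```

View pics/w17.png

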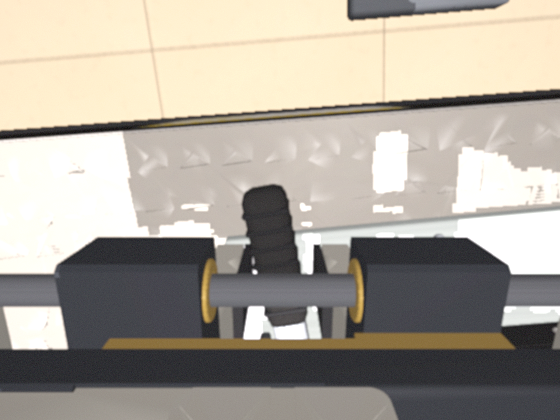

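>>> carry_out(
  plan=[
    [0,-0.006,-0.001,0,0.006,0.06],
    [0,-0.006,-0.001,0,0.006,0.05],
    [0.001,-0.006,-0.001,0,0,0.05],
    [0,0,0,0,0,0],
    [0,0,0,0,0,0],
  ],
)

```text
time_s: 22.87
tcp_pos: [0.4271, -0.3552, 0.0511]
eef_rot: [-178.6, 0.8, -174.7]
contact_force: [0.5, -0.0, 0.6]
gripper_width: 0.0281
```

```bash
python3 arc.py; python3 - <<'E'
from h import *
im=r.capture('wrist'); cv2.imwrite("pics/w18.png",cv2.convertScaleAbs(im[:,:,::-1],alpha=1.3,beta=15))
E
```

```text
t 22.8667 theta -0.20724797658535488 r 0.11174243548054415 z 0.051125955675804385 F [ 0.5 -0.   0.6] rot [-178.6    0.8 -174.7] w 0.028064306957182605
```

View pics/w18.png

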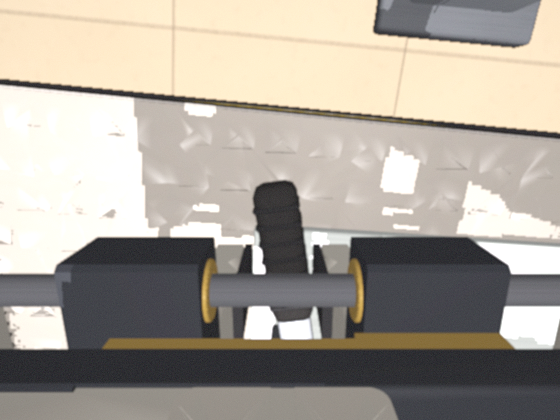

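Force is gone. Open wide, lift off, and take the clear view again.

>>> carry_out(
  plan=[
    [0,0,0,0,0,0],
    [0,0,0,0,0,0],
    [0,0,0,0,0,0],
    [0,0,0.03,0,0,0],
    [0,0,0.04,0,0,0],
    [0,0,0.04,0,0,0],
    [0.01,0.03,0.04,0.01,0,-0.03],
    [0.01,0.035,0.04,0,0,-0.03],
    [0.01,0.035,0.04,0,0,0],
    [0,0.03,0.03,0,0,0],
    [0,0,0,0,0,0],
  ],
  fingers=-1,
)

```text
time_s: 23.83
tcp_pos: [0.4461, -0.2423, 0.2903]
eef_rot: [-179.5, 0.6, -178.9]
contact_force: [0.3, -1.4, 1.5]
gripper_width: 0.087
```

```bash
python3 - <<'E'
from h import *
s=r.get_state(); print(s['time_s'],s['tcp_pos'],s['eef_rot'],s['contact_force'])
pickle.dump(s,open('w19.pkl','wb'))
im=r.capture('wrist'); cv2.imwrite("pics/w19f.png",im[:,:,::-1])
im=im[150:280,200:380,::-1]
im=cv2.resize(im,None,fx=4.4,fy=4.4,interpolation=cv2.INTER_CUBIC)
cv2.imwrite("pics/w19.png",cv2.convertScaleAbs(im,alpha=1.8,beta=30))
E
```

```text
23.8333 [ 0.44606201 -0.2422591   0.29029242] [-179.5042221     0.58341327 -178.92037925] [ 0.28878623 -1.37008974  1.50168119]
```

View pics/w19.png

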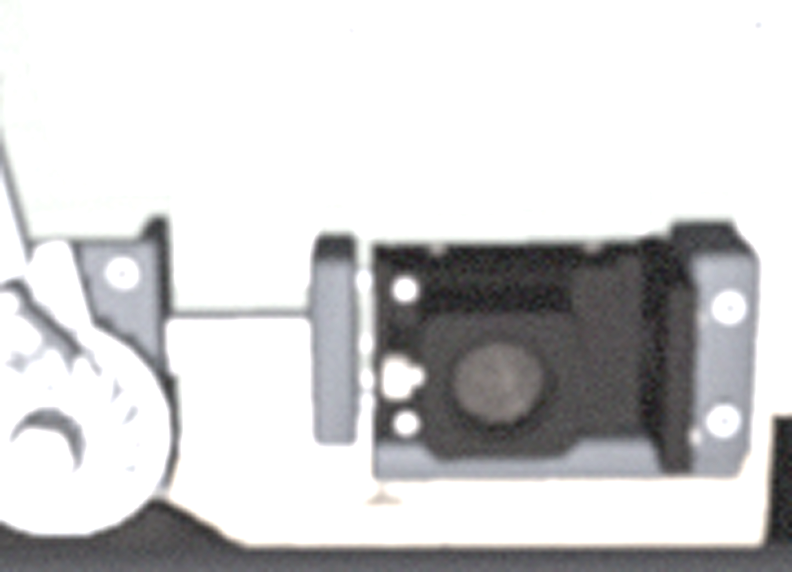

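```bash
python3 - <<'E'
from h import *
R=np.array([[np.cos(.034),-np.sin(.034)],[np.sin(.034),np.cos(.034)]])
V=lambda p:(R.T@(p[:2]-[.5135,-.195])*1e3).round(1)
for f,pts in [('w14',[('mjaw l',230,260,.044),('mjaw r',277,260,.044),('bracket',100,265,.05),('fj r',637,250,.05),('mount l',291,300,.041)]),('w19',[('mjaw l',313,310,.044),('mjaw r',357,310,.044),('bracket',170,300,.05),('fj r',757,300,.05),('mount l',375,350,.041),('mount face right top',690,350,.066)])]:
    c=cam('wrist',pickle.load(open(f+'.pkl','rb')))
    print(f,[(n,*V(ray(c,u/4.4+200,v/4.4+150,z))) for n,u,v,z in pts])
E
```

```text
w14 [('mjaw l', np.float64(-10.0), np.float64(-59.8)), ('mjaw r', np.float64(-9.2), np.float64(-46.1)), ('bracket', np.float64(-12.5), np.float64(-96.8)), ('fj r', np.float64(-7.3), np.float64(57.8)), ('mount l', np.float64(4.1), np.float64(-43.2))]
w19 [('mjaw l', np.float64(-12.9), np.float64(-59.8)), ('mjaw r', np.float64(-12.8), np.float64(-48.0)), ('bracket', np.float64(-18.2), np.float64(-97.5)), ('fj r', np.float64(-16.0), np.float64(58.0)), ('mount l', np.float64(-0.3), np.float64(-43.3)), ('mount face right top', np.float64(-7.9), np.float64(37.6))]
```

```bash
python3 - <<'E'
from h import *
print(r.close_job())
E
```

```text
the job is handed in; nothing more can be done
None
```

The mount is clamped and I handed the job in at about 24 s of the 62 s allowed. The hand-in gives no verdict.

**What I did**
- I slid the mount along the bed with two fingertips until the tool stopped moving against the fence.
- I straddled the wrench grip loosely with the fingers and made five driving swings with free returns. I then let go, lifted clear and opened the gripper.

**What the last checks showed**
- **Mount:** in the last wrist picture it is square, against the fence and against the fixed jaw. Its outer face measured y +37.6 mm against the jaw face at +39 mm. Along x it measured about +1 ± 2 mm, taken just after the push to the fence.
- **Pad:** the gap behind it shrank by about 5 mm, from about 9.6 mm to about 4.3 mm. That matches the pad being pressed in at the end of travel.
- **Jaw:** its position was unchanged between swings 4 and 5, although swing 5 built up to 14 N at the grip. I take that as the jaw being at its end.

**What disagreed or was not confirmed**
- **Jaw travel:** the pictures show the jaw moving only about 25 mm, not 32 mm. The pad first measured near y -58 mm, so the jaw probably started about 8 mm closed. That would put it at the end now, but I have no direct reading.
- **End stop:** it felt springy rather than hard. The force rose from 6 to 14 N while the wrench still turned, and after swing 4 the wrench sprang back when I let go. After swing 5 I eased the load off before releasing.
- **Bystanders and wrench:** I did not measure the bystanders again at the end; no contact with them was seen or felt. I did not check separately that the wrench was at rest.

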